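# Clamp the kitting tray with the ratchet and load the lug casings

## Task

First press the tray down until it sits flat and level on the floor of its nest, then flip the ratchet's yellow pawl lever fully to tighten (in line with the handle) and swing the handle clockwise until the hold-down arm is against its stop across the tray; work that arm only through the handle. Only then lay every black lug casing on the cart flat in a tray pocket of its own, copper nut at the pocket's copper-coloured end; the handle must finish swung back to its parked place, with the pawl left at tighten and the clamp closed. Leave the spare nut, grommet and screwdriver where they are.

Things in the scene. Friction and masses are not known exactly. Their poses are not given: they have to be found in the camera images.
- station: Fixed blue clamp station; origin on the table under the nest centre, z up. Nest plate 250 x 210 mm (x, y); its top is the nest floor, 12 mm above the table. Steel stop blocks, tops 28 mm above the table, keep the tray within 2 to 4 mm. On its -y side stands the ratchet; the vertical axis of bolt and handle is at station x = +30, y = -135 mm
- tray: Loose aluminium tray in the nest, 216 (x) x 176 (y) mm; origin: centre of underside; axes as the station's. Starts 10 mm proud (underside at z 22 mm) on two friction-held lift bars under its rims (y = +-76); about 7 N pushes both down, they stay down. Home: underside at z 12 mm. Orange press pad at its centre, top 12 mm above the underside; flat rims y = +-(68 to 88), top 6 mm above it, can be pressed too
- pocket0 (a point): Pocket 0 of the tray, at tray x = 54, y = 38 mm: the point where the middle of a casing lies when it is in the pocket (12 mm above the pocket floor). Axes as the tray's. Pocket 100 (x) x 52 (y) mm inside, walls 5 mm tall; a copper-coloured floor patch at its +x end shows where the nut goes, the rest of the floor is white
- pocket1 (a point): Pocket 1 of the tray, at tray x = 54, y = -38 mm: the point where the middle of a casing lies when it is in the pocket (12 mm above the pocket floor). Axes as the tray's. Pocket 100 (x) x 52 (y) mm inside, walls 5 mm tall; a copper-coloured floor patch at its +x end shows where the nut goes, the rest of the floor is white
- pocket2 (a point): Pocket 2 of the tray, at tray x = -54, y = 38 mm: the point where the middle of a casing lies when it is in the pocket (12 mm above the pocket floor). Axes as the tray's. Pocket 100 (x) x 52 (y) mm inside, walls 5 mm tall; a copper-coloured floor patch at its +x end shows where the nut goes, the rest of the floor is white
- pocket3 (a point): Pocket 3 of the tray, at tray x = -54, y = -38 mm: the point where the middle of a casing lies when it is in the pocket (12 mm above the pocket floor). Axes as the tray's. Pocket 100 (x) x 52 (y) mm inside, walls 5 mm tall; a copper-coloured floor patch at its +x end shows where the nut goes, the rest of the floor is white
- casing0_mid (a point): Middle (half-way up) of lug casing 0, absent in some runs: black plastic block with a copper swivel nut fixed at one end; 90 long (x) x 44 wide (y) x 24 mm tall, 0.15 kg. x points to the nut end, z up. The black block runs from x = -45 to +25 mm, the nut (22 mm dia.) from +25 to +45 mm. Lies flat on the cart at the start
- casing0_nut (a point): Nut end of casing 0: 38 mm from its middle along its x, on the nut's axis
- casing1_mid (a point): Middle (half-way up) of lug casing 1, absent in some runs: black plastic block with a copper swivel nut fixed at one end; 90 long (x) x 44 wide (y) x 24 mm tall, 0.15 kg. x points to the nut end, z up. The black block runs from x = -45 to +25 mm, the nut (22 mm dia.) from +25 to +45 mm. Lies flat on the cart at the start
- casing1_nut (a point): Nut end of casing 1: 38 mm from its middle along its x, on the nut's axis
- casing2_mid (a point): Middle (half-way up) of lug casing 2, absent in some runs: black plastic block with a copper swivel nut fixed at one end; 90 long (x) x 44 wide (y) x 24 mm tall, 0.15 kg. x points to the nut end, z up. The black block runs from x = -45 to +25 mm, the nut (22 mm dia.) from +25 to +45 mm. Lies flat on the cart at the start
- casing2_nut (a point): Nut end of casing 2: 38 mm from its middle along its x, on the nut's axis
- casing3_mid (a point): Middle (half-way up) of lug casing 3, absent in some runs: black plastic block with a copper swivel nut fixed at one end; 90 long (x) x 44 wide (y) x 24 mm tall, 0.15 kg. x points to the nut end, z up. The black block runs from x = -45 to +25 mm, the nut (22 mm dia.) from +25 to +45 mm. Lies flat on the cart at the start
- casing3_nut (a point): Nut end of casing 3: 38 mm from its middle along its x, on the nut's axis
- clamp (a joint): Clamp bolt with steel hold-down arm, rad, grows clockwise from above: 0 = arm clear of the tray, 1.1 = at its stop, arm across the tray's -y rim. Arm 60 mm long from the axis, 18 wide, z 21 to 31 mm; it clears the tray only when that is home. Stiff (0.45 Nm); the pawl's tail pushes a copper dog on the bolt head clockwise. Stays where it is left
- handle (a joint): Ratchet handle, rad, grows clockwise from above: 0 = parked at its stop, 1.95 = far stop. Friction 0.45 Nm, 0.9 Nm while driving. With the pawl at tighten the first 0.7 rad is slack, then the bolt turns along, to its stop at about 1.8 rad of handle; swinging back leaves the bolt. With the pawl at loosen it does not turn the bolt clockwise
- post (a point): Middle of the black upright grip post at the handle's end: 20 mm dia., from 50 to 96 mm above the table, 150 mm from the bolt axis. The handle bar (20 mm wide, 40 to 50 mm above the table) runs from the axis to it. x points outward along the handle
- pawl (a joint): Yellow pawl lever on top of the handle, rad: 0 = loosen (fin out to the handle's anticlockwise side over the red patch), 1.2 = tighten, against its stop (fin in line with the handle over the green patch). The fin moves clockwise as it grows. Stays where it is left; about 2 N at the fin moves it
- pawl_pin (a point): Vertical pin of the pawl lever, on the handle 60 mm from the bolt axis, 57 mm above the table
- fin (a point): Middle of the pawl lever's upright yellow fin: 8 mm thick (y, across the lever) x 18 mm (x, along the lever), from 58 to 92 mm above the table, 35 mm from the pawl pin. x points away from the pin
- spare_nut: Loose copper swivel nut standing on end, 30 mm dia., 40 mm tall, not part of the job; origin at its foot
- grommet: Loose orange rubber grommet, ring 48 mm dia., 14 mm tall, not part of the job; origin at its foot
- driver: Loose screwdriver lying on the cart, not part of the job

How it is judged:
By the outcome, as a careful person would: the job done as asked, in the order asked, and still so for the second after the job is handed in, with the robot touching nothing.
Of casing0, casing1, casing2, casing3 only 2 to 4 are there at a start; the rules pass over those that are not, and their reading is None.
At some moment in a run one of casing0, casing1, casing2, casing3 may be knocked a few centimetres aside while the robot is not near it.
Once in a run the grip may slacken for a moment while it holds something.
It also fails if it takes over 210 s, if anything falls off the work surface, if the arm or the gripper's body presses on something with over 40 N, if the wrist force passes 120 N, or if a joint passes its speed limit or range.

## Robot

A 6-joint arm with a two-finger parallel gripper is mounted at the origin on the work surface. World frame = base frame: x ahead of the robot, y to its left, z up, the work surface at z = 0. Lengths are in m, angles in rad, forces in N, time in s.
With the tool pointing down it reaches from about 0.25 to 0.85 m from the base axis. Payload 12.5 kg.
Tool frame: the origin (TCP) lies midway between the tips of the shut fingers; the grasp point (between the pads) lies 19 mm behind it; z points along the fingers, x is the direction in which the jaws open and shut, and the axes are right-handed (so a half turn about z gives the same grasp; the last joint's range is limited). The gripper opens to 93 mm and grips with 3 to 60 N. Pads are 15 mm wide; open, the fingers measure 128 mm over their backs; the gripper's body (75 mm by 188 mm) begins 65 mm behind the grasp point.
Start: joints at [-1.283, 0.351, 1.652, -0, 1.139, -0.085], TCP at [0.2, -0.512, 0.219] pointing down, gripper open.
Joint ranges: [-2.75, 2.75], [-0.79, 2.1], [0.01, 2.65], [-1.57, 4.71], [0.07, 3.14], [-2.87, 2.87]. Speed limits (rad/s): [2.22, 2.22, 2.79, 3.14, 3.14, 3.14].

## Interface

Orientations are given as a rotation vector (axis times angle).
In Python, from station import get_state, read_camera, finish_job, trace gives the robot as it stands. The module is installed in compiled form; this text tells all that it offers.
- The arm moves only by the tool jog_arm, never from a script. Its argument "rows" is a list that holds one entry, the list of rows, each a list of 5 numbers: the opening, from 0 (shut) to 1 (fully open), then the shift along the world's x, y, z in units of 0.5 m (1.0 is 0.5 m), then the turn about the world's z in units of 60 degrees (1.0 is 60 degrees). In form: [[[claw, tx, ty, tz, twist], ...]]. A call has 1 to 8 rows; each row shifts and turns the commanded pose from where the row before left it; what a row does not reach is not made up. A row lasts 1/12 s, in which the tool goes at most 41.7 mm and 7.16 degrees, less where a joint would pass 70% of its speed; a pose out of reach is approached as far as the arm can. A call with a number of a shift or a turn outside -1 to 1 is refused whole. A call with a gripper value outside its range is refused whole. The fingers move at their own pace and stop on an object; the grip force is fixed at half the most. Time passes only in rows, so rows that do not move let the fingers close. It gives the time, the measured TCP pose, the force and the opening at its end, in the units of the state.
- get_state(): the state, without advancing time (a new reading comes with each control period).
- read_camera(name): name is "scene" or "side" or "wrist"; returns a dict with "frame" (420x560x3 uint8, blue, green, red), "K" (3x3 intrinsics, pixels), "cam_to_world" (4x4, takes a point from camera to world coordinates). Camera axes: x right, y down, z forward; pixel columns grow to the right and rows downward; lengths in m; the calibration is good to about 2 mm. The wrist camera is an equidistant fisheye: a pixel r from the principal point sees the ray r / f radians off the axis. A picture is of the moment at which its call begins. There is no depth.
- finish_job(): hands the job in, once; it reports no verdict.
Trained networks look in a picture, given as the dict that the camera call returned (one of the last four; its "shot" number tells which), for a name from the list of things; names that differ only in an ending like _2 or _b are one class to them, and where a whole thing is asked for, a point or a joint stands for the part that bears it (a point fixed in the world has none). Each returns a list of dicts, best first, with "conf" (0 to 1); they miss things now and then, are a little off and sometimes report something else, mostly with a low value. They report only what shows in the picture. A call takes as long as a camera call.
- trace(label, picture): "pixels" (420x560 bool, what is visible of it) and "box" ([centre column, centre row, width, height] in pixels, round what is visible of it).
The state is a dict: "time": time; "qpos": joint angles; "dq": joint speeds; "effort": joint torques, N m; "ee_pos": TCP position; "tool_rot": TCP orientation; "wrist_force": force on the tool from outside, world axes, zero at the start; "ft_torque": the same for the moment, N m; "grip_width": finger opening in m.
Only numpy, scipy, OpenCV 4.12 (cv2) and the standard library are available. Lean on these libraries where they do the work, as an engineer would, in place of code of your own. Each camera call takes 0.05 s, during which the arm holds its last target.

## Working session

There is one attempt and no reset: what is moved stays moved. The work goes in short steps, Python scripts to look and compute and a tool call to move; the robot and the scene stay as the last step left them, time stands still between calls to the robot, and variables do not carry over. Pictures are saved under pics/ and viewed, and the job is handed in when it is done.

Besides the shell and the picture viewer there is one more tool, called as name(argument=value, ...), one argument or row to a line, values as JSON. jog_arm: Moves the arm, as the interface text tells. Its arguments: {"type":"object","properties":{"rows":{"type":"array","items":{"type":"array","items":{"type":"array","items":{"type":"number"}}}}},"required":["rows"]}

```bash
ls; mkdir -p pics
cat > h.py <<'E'
import numpy as np, cv2
from station import get_state, read_camera, finish_job, trace
def save(p,n): cv2.imwrite('pics/'+n+'.png',p['frame'])
def ray(p,u,v):
    K=np.array(p['K']);T=np.array(p['cam_to_world'])
    x=(u-K[0,2])/K[0,0];y=(v-K[1,2])/K[1,1]
    return x,y,K,T
def at_z(p,u,v,z,fish=False):
    x,y,K,T=ray(p,u,v)
    if fish:
        r=np.hypot(x,y); d=np.array([x/r*np.sin(r),y/r*np.sin(r),np.cos(r)]) if r>1e-9 else np.array([0,0,1.])
    else: d=np.array([x,y,1.])
    d=T[:3,:3]@d;o=T[:3,3]
    return o+d*(z-o[2])/d[2]
def proj(p,P,fish=False):
    K=np.array(p['K']);T=np.array(p['cam_to_world'])
    c=T[:3,:3].T@(np.array(P)-T[:3,3])
    if fish:
        r=np.hypot(c[0],c[1]);th=np.arctan2(r,c[2]);x,y=c[0]/r*th,c[1]/r*th
    else: x,y=c[0]/c[2],c[1]/c[2]
    return np.array([K[0,0]*x+K[0,2],K[1,1]*y+K[1,2]])
E
python3 - <<'E'
from h import *
np.set_printoptions(precision=4,suppress=True)
s=get_state();print(s)
for n in ['scene','side','wrist']:
    p=read_camera(n);save(p,n+'0');print(n,p['K'],p['cam_to_world'],p['shot'])
E
```

```text
pics
{'time': 0.0, 'qpos': array([-1.2826,  0.3512,  1.6524, -0.    ,  1.1391, -0.0846]), 'dq': array([-0.0015,  0.0016,  0.0003,  0.0014, -0.0003, -0.0004]), 'effort': array([  0.0045, -49.7308, -28.5249,   0.0701,   0.0255,  -0.0001]), 'ee_pos': array([ 0.2002, -0.5119,  0.2181]), 'tool_rot': array([-2.594 ,  1.7709,  0.0014]), 'wrist_force': array([ 0.5899,  1.0855, -0.1419]), 'ft_torque': array([ 0.0125,  0.016 , -0.0077]), 'grip_width': 0.09285718964622583}
scene [[430.0738   0.     274.1559]
 [  0.     430.0738 210.9912]
 [  0.       0.       1.    ]] [[ 0.5606  0.6512 -0.5116  1.0442]
 [ 0.8281 -0.4409  0.3462 -0.3577]
 [-0.0002 -0.6177 -0.7864  0.8473]
 [ 0.      0.      0.      1.    ]] 1
side [[393.4824   0.     277.405 ]
 [  0.     393.4824 208.0929]
 [  0.       0.       1.    ]] [[-0.9985 -0.0456  0.0297  0.4942]
 [-0.0536  0.7331 -0.678   0.7372]
 [ 0.0092 -0.6785 -0.7345  0.8691]
 [ 0.      0.      0.      1.    ]] 2
wrist [[325.1923   0.     282.9242]
 [  0.     325.1923 208.7576]
 [  0.       0.       1.    ]] [[ 0.3646 -0.8909 -0.271   0.2764]
 [-0.9312 -0.3489 -0.1058 -0.4821]
 [-0.0003  0.2909 -0.9568  0.3855]
 [ 0.      0.      0.      1.    ]] 3
```

View pics/scene0.png

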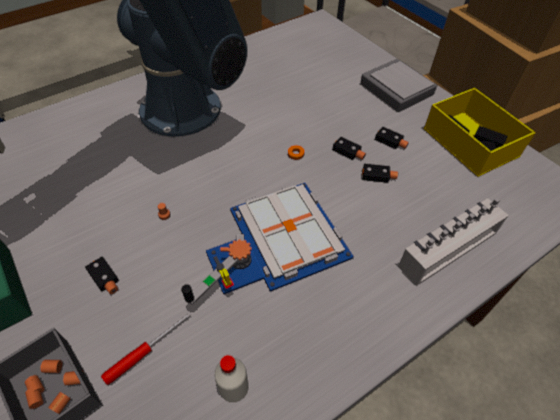

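View pics/side0.png

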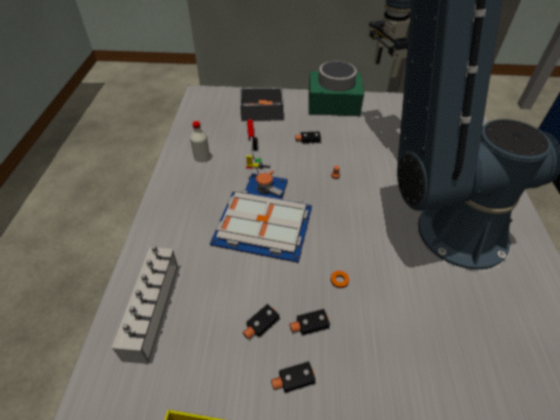

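View pics/wrist0.png

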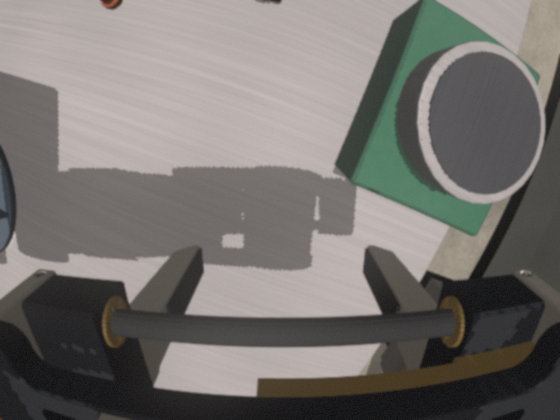

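The scene view shows the station at about (290,235), with the handle post at (187,293) and the pawl fin near (226,275). There are four casings at (102,275), (350,148), (390,137) and (378,172), the grommet at (296,152) and the spare nut at (163,211).

Run:
```python
from h import *
np.set_printoptions(precision=4,suppress=True)
for n in ['scene','side']:
    p=read_camera(n)
    for l,z in [('station',.006),('tray',.025),('casing0_mid',.018),('spare_nut',.02),('grommet',.007),('post',.073),('fin',.075),('clamp',.028),('handle',.05),('driver',.01)]:
        r=trace(l,p)
        for d in r[:6]:
            m=d['pixels'];ys,xs=np.nonzero(m)
            if len(xs)==0: continue
            print(n,l,round(d['conf'],2),np.round(d['box'],1),len(xs),at_z(p,xs.mean(),ys.mean(),z)[:2])
    f=cv2.resize(p['frame'],None,fx=4,fy=4,interpolation=cv2.INTER_CUBIC)
    if n=='scene': cv2.imwrite('pics/sc_crop.png',f[4*170:4*310,4*170:4*365])
    else: cv2.imwrite('pics/sd_crop.png',f[4*120:4*265,4*180:4*350])
```

```text
scene station 0.84 [268.2 245.1 173.  120.8] 4546 [ 0.5939 -0.1033]
scene tray 0.88 [291.1 229.1 104.9  89.3] 5660 [0.5748 0.0045]
scene casing0_mid 0.72 [291.6 229.9 103.9  89.6] 5757 [0.5706 0.0071]
scene casing0_mid 0.65 [393.1 137.5  36.2  20.6] 478 [0.4715 0.4301]
scene spare_nut 0.68 [165.2 212.2  14.3  20.3] 170 [ 0.355  -0.2183]
scene spare_nut 0.62 [146.2 350.8  87.3  72.8] 995 [ 0.6504 -0.4163]
scene grommet 0.59 [296.1 153.3  13.4  14.2] 174 [0.3573 0.1803]
scene post 0.69 [217.2 278.7  68.7  47.6] 877 [ 0.6137 -0.22  ]
scene fin 0.62 [223.3 269.4  15.5  25.4] 158 [ 0.6101 -0.1928]
scene clamp 0.71 [239.3 247.3  30.5  24. ] 399 [ 0.5528 -0.1205]
scene handle 0.69 [216.2 279.1  67.7  47.7] 966 [ 0.6029 -0.2171]
scene driver 0.88 [145.2 351.3  87.2  72.8] 754 [ 0.6463 -0.427 ]
side station 0.94 [261.2 199.2 103.4 123.7] 2275 [ 0.5628 -0.0458]
side station 0.6 [308.1 321.2  37.9  23.9] 725 [0.4313 0.3025]
side tray 0.67 [262.1 222.2  87.5  59. ] 3727 [0.5674 0.0139]
side casing0_mid 0.65 [293.  377.4  42.2  25.8] 889 [0.4667 0.4355]
side spare_nut 0.28 [257.8 162.5  21.9  50.2] 455 [ 0.6089 -0.2498]
side grommet 0.76 [340.6 281.6  18.4  16.8] 246 [0.3572 0.18  ]
side post 0.78 [257.6 162.8  27.5  45.7] 391 [ 0.6065 -0.2015]
side fin 0.46 [257.4 161.6  22.8  13.3] 140 [ 0.6043 -0.1769]
side fin 0.35 [294.4 377.4  48.7  28.9] 961 [0.4689 0.4553]
side clamp 0.61 [268.4 183.9  23.2  21. ] 237 [ 0.5658 -0.1491]
side handle 0.94 [255.6 161.4  24.5  53. ] 439 [ 0.6077 -0.2226]
```

View pics/sc_crop.png

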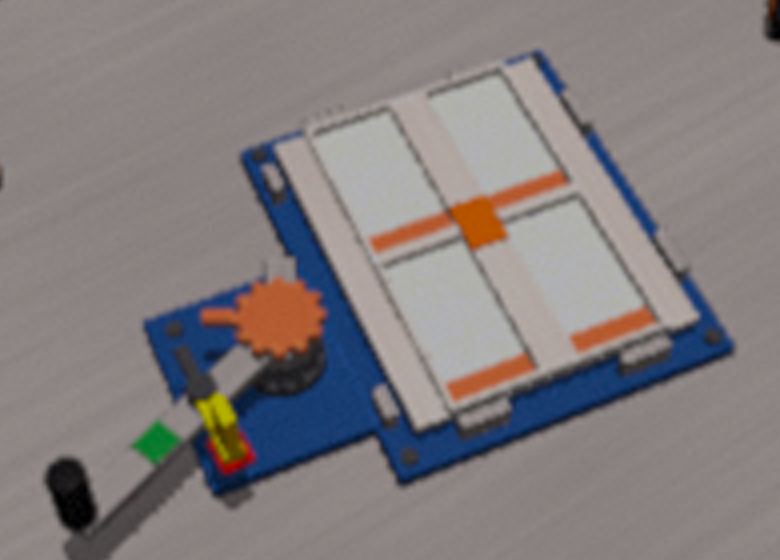

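View pics/sd_crop.png

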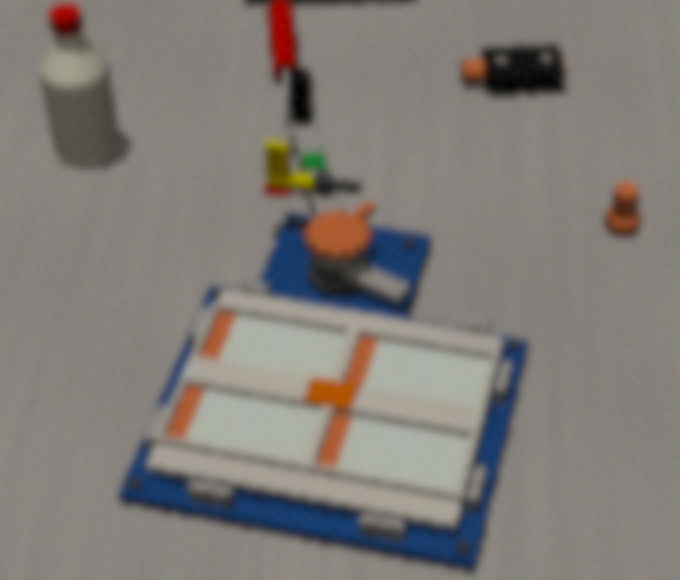

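Run:
```python
from h import *
from scipy.optimize import least_squares
np.set_printoptions(precision=4,suppress=True)
ps=read_camera('scene');pd=read_camera('side')
# corners station (x,y): order
C={'scene':[((-125,-105),(231.25,208.75)),((-125,105),(305,183)),((125,105),(353.3,257)),((125,-105),(270.75,290.75))],
'side':[((125,-105),(234,192.5)),((-125,-105),(311.25,205.5)),((-125,105),(298.75,262.5)),((125,105),(210.5,244.5))]}
def w(q,x,y,z):
    c,s=np.cos(q[2]),np.sin(q[2]);return [q[0]+c*x-s*y,q[1]+s*x+c*y,z]
def f(q,names=('scene','side')):
    r=[]
    for n,p in(('scene',ps),('side',pd)):
        if n not in names: continue
        for (a,b),uv in C[n]: r+=list(proj(p,w(q,a/1e3,b/1e3,.012))-uv)
    return np.array(r)
for names in (('scene',),('side',),('scene','side')):
    o=least_squares(f,[.57,.01,0],args=(names,));print(o.x,np.round(o.fun,1))
q=o.x
ax=w(q,.03,-.135,0);print('axis',ax)
# post top/bottom pixel
for n,p,uvt,uvb in (('scene',ps,(170+68/4,170+465/4),(170+76/4,170+525/4)),('side',pd,(180+300/4,120+75/4),(180+300/4,120+118/4))):
    print(n,'post top',at_z(p,*uvt,.096),'bot',at_z(p,*uvb,.05))
    im=cv2.resize(p['frame'],None,fx=4,fy=4,interpolation=cv2.INTER_CUBIC)
    for X,Y,z in [(-125,-105,.012),(-125,105,.012),(125,105,.012),(125,-105,.012),(30,-135,.05),(0,0,.034),(108,88,.028),(108,-88,.028),(-108,88,.028),(-108,-88,.028)]:
        u=proj(p,w(q,X/1e3,Y/1e3,z));cv2.circle(im,tuple(int(v*4) for v in u),4,(255,0,255),-1)
    if n=='scene': cv2.imwrite('pics/sc_c2.png',im[4*170:4*310,4*170:4*365])
    else: cv2.imwrite('pics/sd_c2.png',im[4*120:4*265,4*180:4*350])
    im=cv2.resize(p['frame'],None,fx=4,fy=4,interpolation=cv2.INTER_CUBIC)
    if n=='scene': a=im[4*120:4*195,4*280:4*420];b=im[4*190:4*300,4*70:4*180]; cv2.imwrite('pics/ca.png',a);cv2.imwrite('pics/cb.png',b)
    else: cv2.imwrite('pics/cc.png',im[4*260:4*400,4*230:4*365])
```

```text
[ 0.573   0.0053 -0.1751] [-1.5 -0.6  0.5 -0.5  1.4  0.2 -0.4  0.3]
[ 0.5651  0.0114 -0.1767] [-1.2 -0.8  1.6  0.3  0.7 -0.1 -1.1  0.1]
[ 0.5692  0.0076 -0.1756] [-1.4 -2.   0.3 -1.8  1.1 -1.4 -0.6 -1.5 -2.5 -1.7  0.2 -0.7 -0.8 -1.4
 -2.4 -1. ]
axis [np.float64(0.575196807033773), np.float64(-0.13054181754272326), 0]
scene post top [ 0.6148 -0.2727  0.096 ] bot [ 0.6212 -0.2796  0.05  ]
side post top [ 0.613 -0.273  0.096] bot [ 0.6148 -0.2759  0.05  ]
```

View pics/sc_c2.png

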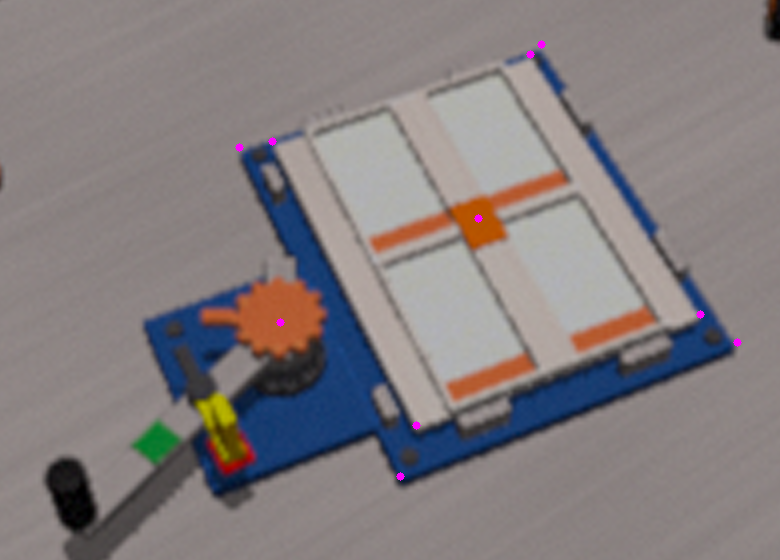

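View pics/sd_c2.png

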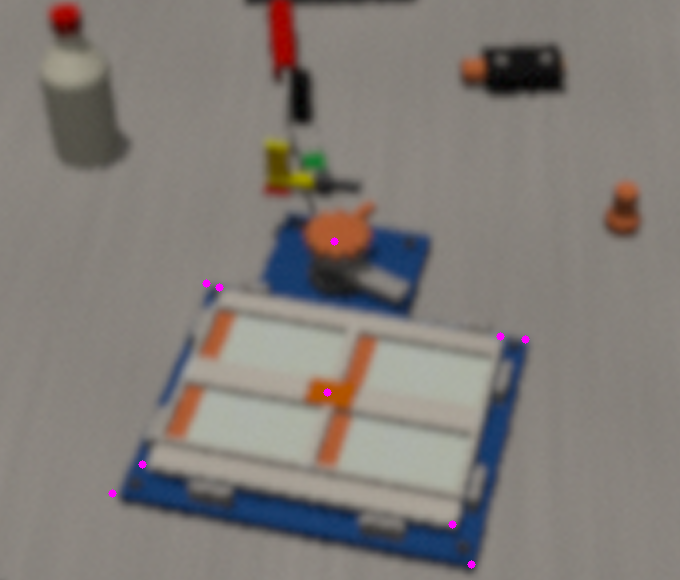

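View pics/ca.png

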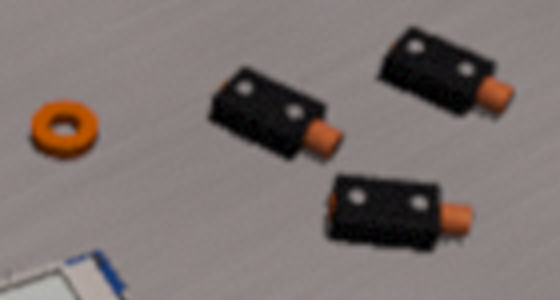

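View pics/cc.png

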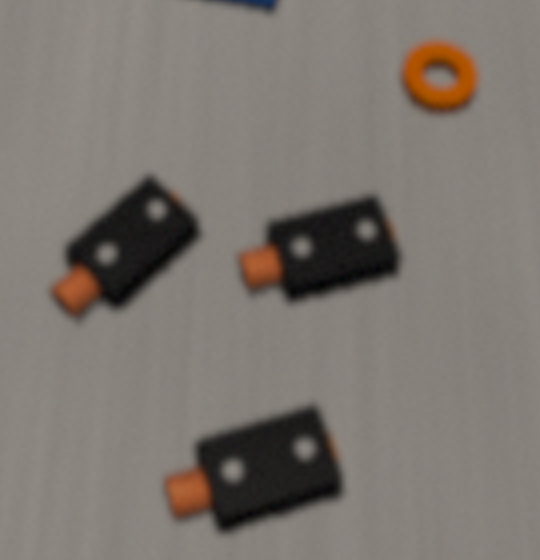

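The scene fit puts the station at about (0.570, 0.007), yaw about -10°. Next I move above it with the gripper shut for a closer wrist view.

jog_arm(
  rows=[
    [[0,0.046,0.06,0.01,0.061],[0,0.046,0.06,0.01,0.061],[0,0.046,0.06,0.01,0.061],[0,0.046,0.06,0.01,0.061],[0,0.046,0.06,0.01,0.061],[0,0.046,0.06,0.01,0.061],[0,0.046,0.06,0.01,0.061],[0,0.046,0.06,0.01,0.061]],
  ],
)

```text
time: 2.02
ee_pos: [0.3851, -0.2706, 0.2591]
tool_rot: [2.959, -1.053, 0.001]
wrist_force: [1.3, -0.6, -0.2]
grip_width: 0.0443
```

jog_arm(
  rows=[
    [[0,0.046,0.06,0.01,0.061],[0,0.046,0.06,0.01,0.061],[0,0.046,0.06,0.01,0.061],[0,0.046,0.06,0.01,0.061],[0,0.046,0.06,0.01,0.061],[0,0.046,0.06,0.01,0.061],[0,0.046,0.06,0.01,0.061],[0,0.046,0.06,0.01,0.061]],
  ],
)

```text
time: 2.68
ee_pos: [0.5692, -0.0304, 0.299]
tool_rot: [3.13, -0.271, 0.0]
wrist_force: [0.1, -1.2, 0.3]
grip_width: 0.0003
```

Run:
```python
from h import *
p=read_camera('wrist');save(p,'w1');s=get_state();print(s['time'],s['ee_pos'],s['tool_rot'],s['wrist_force'])
print(p['cam_to_world'])
```

```text
2.7333 [ 0.57215017 -0.02611698  0.29960523] [-3.12897271  0.25949379 -0.00367588] [-0.91233947  4.80428652 -0.20377047]
[[ 0.98521152 -0.16417553 -0.04903729  0.58338099]
 [-0.17133948 -0.94227798 -0.28767167  0.05019741]
 [ 0.00102189  0.29181947 -0.95647287  0.46635212]
 [ 0.          0.          0.          1.        ]]
```

View pics/w1.png

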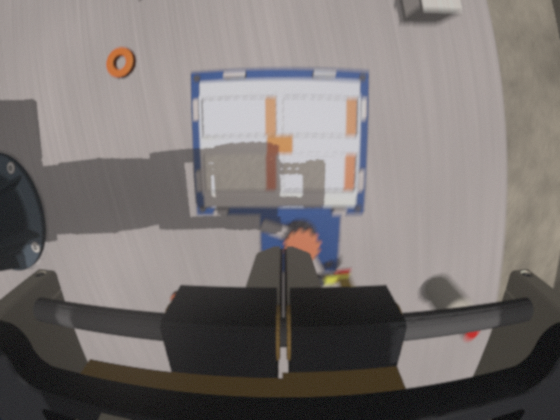

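The wrist view shows the nest plate with corners near (192,72), (367,72), (362,214) and (197,214), and the orange pad at about (279,145). I'll refine the fit from an enlarged crop.

Run:
```python
from h import *
p=read_camera('wrist')
im=cv2.resize(p['frame'],None,fx=4,fy=4,interpolation=cv2.INTER_CUBIC)
cv2.imwrite('pics/w1c.png',im[4*60:4*205,4*180:4*375])
cv2.imwrite('pics/w1d.png',im[4*195:4*300,4*180:4*375])
```

```text
(no output)
```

View pics/w1c.png

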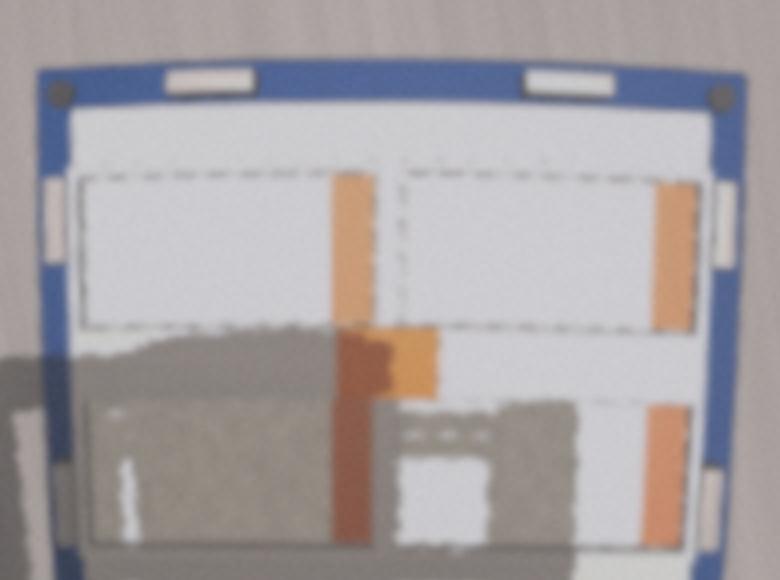

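View pics/w1d.png

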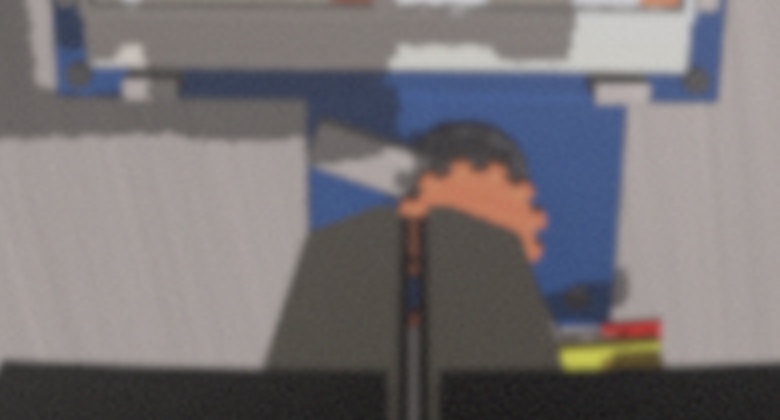

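Run:
```python
from h import *
from scipy.optimize import least_squares
np.set_printoptions(precision=4,suppress=True)
p=read_camera('wrist');s=get_state();print(s['ee_pos'],s['wrist_force'])
a=lambda x,y,o=60:((x+.5)/4-.5+180,(y+.5)/4-.5+o)
D=[(-125,105,.012,a(40,70)),(125,105,.012,a(747,75)),(-125,-105,.012,a(57,97,195)),(125,-105,.012,a(718,100,195))]
T=[(-108,88,.028,a(70,108)),(108,88,.028,a(712,112)),(-108,-88,.028,a(88,68,195)),(108,-88,.028,a(688,72,195))]
def w(q,x,y,z):
    c,s=np.cos(q[2]),np.sin(q[2]);return [q[0]+c*x-s*y,q[1]+s*x+c*y,z]
def f(q,D): return np.concatenate([proj(p,w(q,x/1e3,y/1e3,z+(q[3] if len(q)>3 else 0)),True)-uv for x,y,z,uv in D])
for L in (D,T,D+T):
  for q0 in ([.57,.007,-.17],[.57,.007,-.17,0]):
    o=least_squares(f,q0,args=(L,));print(o.x,np.round(o.fun,1))
```

```text
[ 0.5692 -0.0304  0.2984] [-0.7826 -0.0043 -0.3071]
[ 0.5682  0.0034 -0.1797] [-1.  -0.4  0.6 -0.5  0.   0.1  0.4  1. ]
[ 0.5682  0.0031 -0.1797 -0.0032] [-0.4  0.   0.  -0.1  0.5 -0.4 -0.1  0.5]
[ 0.5683  0.0038 -0.1782] [ 0.1  0.2 -0.1 -0.  -0.  -0.2  0.  -0. ]
[ 0.5683  0.0038 -0.1782  0.0005] [ 0.   0.2  0.  -0.1 -0.1 -0.2  0.1  0.1]
[ 0.5683  0.0036 -0.1791] [-1.  -0.5  0.6 -0.7  0.1  0.   0.4  0.8  0.2  0.3 -0.   0.2 -0.1 -0.2
 -0.   0.2]
[ 0.5682  0.0034 -0.1791 -0.0015] [-0.7 -0.3  0.3 -0.5  0.3 -0.2  0.2  0.6  0.4  0.5 -0.3  0.4  0.1 -0.4
 -0.3 -0. ]
```

Station refined to (0.568, 0.004), yaw -10.2°, with residuals under 1 px. Now over the pad and down.

jog_arm(
  rows=[
    [[0,-0.002,0.068,-0.06,0],[0,0,0,-0.07,0],[0,0,0,-0.07,0],[0,0,0,-0.07,0],[0,0,0,-0.07,0],[0,0,0,-0.07,0],[0,0,0,-0.07,0],[0,0,0,-0.03,0]],
  ],
)

```text
time: 3.5
ee_pos: [0.5647, -0.0019, 0.042]
tool_rot: [3.129, -0.279, -0.008]
wrist_force: [-0.5, -0.3, -0.8]
grip_width: 0.0007
```

jog_arm(
  rows=[
    [[0,0,0,-0.01,0],[0,0,0,-0.005,0],[0,0,0,-0.005,0],[0,0,0,0,0]],
  ],
)

```text
time: 3.83
ee_pos: [0.568, -0.0013, 0.0371]
tool_rot: [3.129, -0.277, 0.003]
wrist_force: [-0.0, 0.3, 0.2]
grip_width: 0.0006
```

jog_arm(
  rows=[
    [[0,0,0.01,0,0],[0,0,0,-0.004,0],[0,0,0,-0.004,0],[0,0,0,-0.004,0],[0,0,0,-0.004,0],[0,0,0,-0.004,0],[0,0,0,-0.004,0],[0,0,0,0,0]],
  ],
)

```text
time: 4.5
ee_pos: [0.5678, 0.0043, 0.0244]
tool_rot: [-3.129, 0.276, -0.002]
wrist_force: [0.4, 0.8, 0.8]
grip_width: 0.0003
```

jog_arm(
  rows=[
    [[0,0,0,-0.003,0],[0,0,0,-0.002,0],[0,0,0,0,0]],
  ],
)

```text
time: 4.75
ee_pos: [0.5679, 0.0043, 0.0233]
tool_rot: [-3.129, 0.276, -0.001]
wrist_force: [-7.4, 2.6, 20.5]
grip_width: 0.0006
```

jog_arm(
  rows=[
    [[0,0,0,-0.002,0],[0,0,0,0,0],[0,0,0,0,0]],
  ],
)

```text
time: 5.0
ee_pos: [0.5679, 0.0042, 0.0232]
tool_rot: [-3.129, 0.276, -0.002]
wrist_force: [-11.4, 3.0, 33.2]
grip_width: 0.0006
```

jog_arm(
  rows=[
    [[0,0,0,0.01,0],[0,0,0,0.04,0],[0,0,0,0.07,0],[0,0,0,0.07,0],[0,0.02,-0.02,0.07,0],[0,0.02,-0.04,0.07,0],[0,0.02,-0.04,0.05,0],[0,0,0,0,0]],
  ],
)

```text
time: 5.67
ee_pos: [0.6007, -0.049, 0.2163]
tool_rot: [3.128, -0.278, 0.015]
wrist_force: [1.5, -0.5, 1.0]
grip_width: 0.0003
```

Run:
```python
from h import *
from scipy.optimize import least_squares
np.set_printoptions(precision=4,suppress=True)
p=read_camera('wrist');s=get_state();print(s['time'],s['ee_pos'],s['tool_rot'])
im=cv2.resize(p['frame'],None,fx=2,fy=2,interpolation=cv2.INTER_CUBIC)
q=[.5683,.0037,-.1785]
def w(q,x,y,z):
    c,s=np.cos(q[2]),np.sin(q[2]);return [q[0]+c*x-s*y,q[1]+s*x+c*y,z]
for x,y in ((-108,88),(108,88),(-108,-88),(108,-88)):
    for z,c in((.018,(255,0,255)),(.028,(0,255,0))):
        u=proj(p,w(q,x/1e3,y/1e3,z),True);cv2.circle(im,(int(2*u[0]+.5),int(2*u[1]+.5)),3,c,-1)
cv2.imwrite('pics/w2.png',im[0:600,160:960])
```

```text
5.7167 [ 0.5989 -0.0475  0.213 ] [ 3.1286 -0.2787  0.0078]
```

View pics/w2.png

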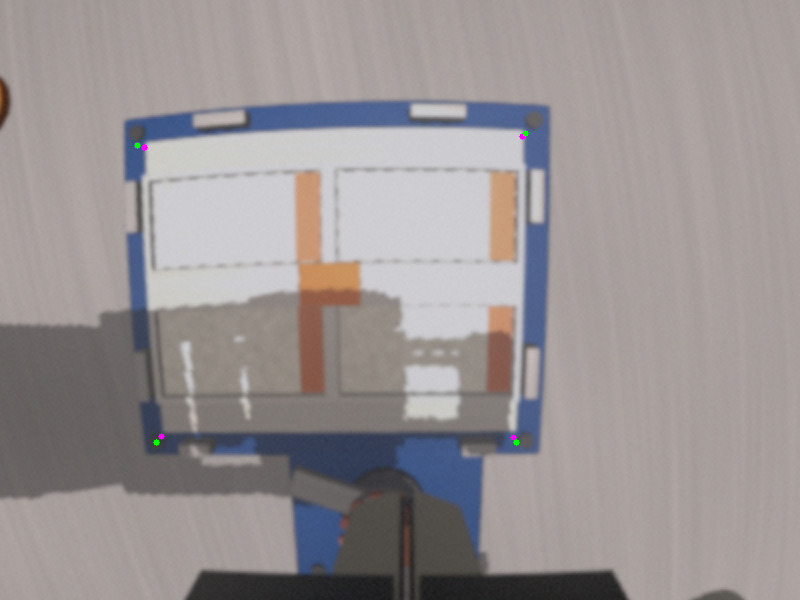

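The tray rims now match the home height (33 N on the pad at z≈0.023). Next, a wrist view of the handle.

jog_arm(
  rows=[
    [[0,0,-0.07,0.03,0],[0,0,-0.07,0.03,0],[0,0,-0.07,0.03,0],[0,0,-0.07,0.03,0],[0,0,-0.07,0.0,0],[0,0,-0.07,0.0,0],[0,0,-0.04,0,0],[0,0,0,0,0]],
  ],
)

```text
time: 6.38
ee_pos: [0.5964, -0.2788, 0.2683]
tool_rot: [-3.129, 0.281, 0.004]
wrist_force: [0.8, -0.5, -0.2]
grip_width: 0.0006
```

jog_arm(
  rows=[
    [[0,0,0,0,0],[0,0,0,0,0]],
  ],
)

```text
time: 6.55
ee_pos: [0.5973, -0.2746, 0.2694]
tool_rot: [-3.128, 0.275, 0.003]
wrist_force: [-0.1, 1.2, -0.0]
grip_width: 0.0005
```

```bash
cat >> h.py <<'E'
ST=[.5683,.0037,-.1785]
def w(x,y,z,q=ST):
    c,s=np.cos(q[2]),np.sin(q[2]);return np.array([q[0]+c*x-s*y,q[1]+s*x+c*y,z])
AX=w(.03,-.135,0)
E
python3 - <<'E'
from h import *
np.set_printoptions(precision=4,suppress=True)
p=read_camera('wrist');s=get_state();print(s['time'],s['ee_pos'],s['tool_rot'])
for l in ['post','fin','pawl','handle','clamp']:
    for d in trace(l,p)[:2]:
        ys,xs=np.nonzero(d['pixels']);print(l,round(d['conf'],2),np.round(d['box'],1))
im=cv2.resize(p['frame'],None,fx=3,fy=3,interpolation=cv2.INTER_CUBIC)
cv2.imwrite('pics/w3.png',im[0:600,450:1250]);save(p,'w3f')
E
```

```text
6.6 [ 0.5974 -0.2744  0.2699] [-3.1289  0.2741  0.0017]
post 0.62 [227.6  25.7 168.8  48.8]
post 0.6 [275.5 140.   74.6 117. ]
fin 0.66 [272.1 112.7  63.5  13.3]
pawl 0.95 [275.1 113.   62.9  13.6]
handle 0.86 [275.1 139.1  66.7 114.1]
clamp 0.94 [234.2  73.7  64.4  53.3]
clamp 0.7 [222.8  22.2 163.6  44.5]
```

View pics/w3f.png

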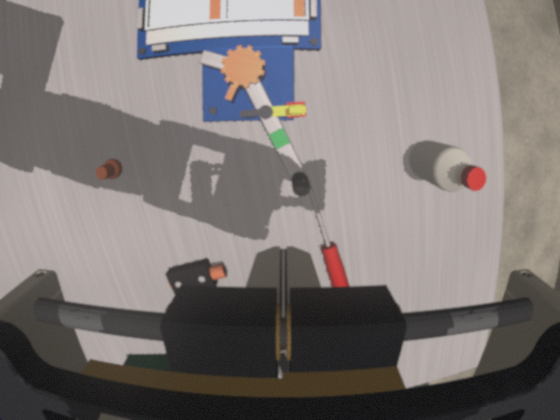

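View pics/w3.png

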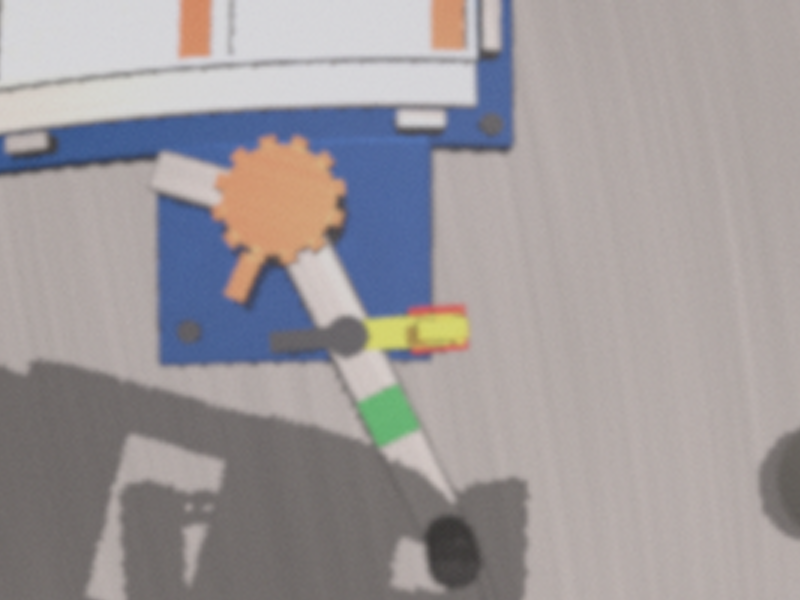

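Run:
```python
from h import *
np.set_printoptions(precision=4,suppress=True)
p=read_camera('wrist')
a=lambda x,y:((x+.5)/3-.5+150,(y+.5)/3-.5)
def st(P):
    d=P[:2]-np.array(ST[:2]);c,s=np.cos(ST[2]),np.sin(ST[2]);return np.array([c*d[0]+s*d[1],-s*d[0]+c*d[1]])*1e3
for n,uv,z in [('pin',a(346,334),.06),('fin top',a(445,330),.092),('post top',a(455,562),.096),('post base',a(449,528),.055),('gear',a(280,200),.06)]:
    P=at_z(p,*uv,z,True);d=P[:2]-AX[:2];print(n,P,st(P),np.hypot(*d),np.degrees(np.arctan2(d[1],d[0])))
print(AX)
im=cv2.resize(p['frame'],None,fx=3,fy=3,interpolation=cv2.INTER_CUBIC)
for ang in (-74.5,-72,-70):
    for r,z in((.15,.096),(.15,.05),(.06,.057)):
        P=AX+np.array([r*np.cos(np.radians(ang)),r*np.sin(np.radians(ang)),z]);u=proj(p,P,True);cv2.circle(im,(int(3*u[0]+1),int(3*u[1]+1)),3,(255,0,255),-1)
cv2.imwrite('pics/w3b.png',im[0:600,450:1250])
```

```text
pin [ 0.5924 -0.1894  0.06  ] [  58.0049 -185.7353] 0.057951244204840754 -71.32944641599778
fin top [ 0.6284 -0.1945  0.092 ] [  94.3227 -184.3587] 0.08107830587755484 -47.72850259898065
post top [ 0.618  -0.2768  0.096 ] [  98.7237 -267.1711] 0.14897031625003168 -72.75465832054917
post base [ 0.6186 -0.2724  0.055 ] [  98.5348 -262.7593] 0.14498091406452096 -72.01655365800939
gear [ 0.5769 -0.1328  0.06  ] [  32.7285 -132.8421] 0.003478714280175871 28.112007976964975
[ 0.5739 -0.1345  0.    ]
```

View pics/w3b.png

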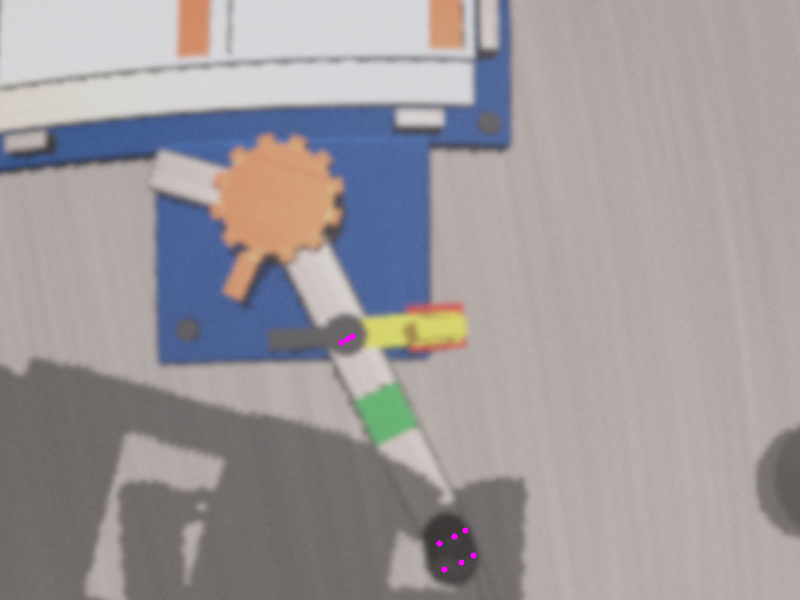

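Handle at about -73° with the post near (0.618,-0.278), and the fin near (0.627,-0.194) over the red patch. I'll go to the fin's +y side and down.

jog_arm(
  rows=[
    [[0,0.016,0.057,-0.02,0],[0,0.016,0.057,-0.02,0],[0,0.016,0.057,-0.02,0],[0,0.016,0.057,-0.02,0],[0,0,0,-0.07,0],[0,0,0,-0.07,0],[0,0,0,-0.07,0],[0,0,0,-0.07,0]],
  ],
)

```text
time: 7.57
ee_pos: [0.6294, -0.1614, 0.0893]
tool_rot: [3.129, -0.275, 0.001]
wrist_force: [-0.3, -0.3, 0.1]
grip_width: 0.0003
```

jog_arm(
  rows=[
    [[0,0,0,-0.048,0],[0,0,0,0,0],[0,0,0,0,0]],
  ],
)

```text
time: 7.82
ee_pos: [0.6292, -0.1617, 0.0663]
tool_rot: [-3.129, 0.276, 0.002]
wrist_force: [0.5, 0.0, 0.2]
grip_width: 0.0005
```

Run:
```python
from h import *
np.set_printoptions(precision=4,suppress=True)
p=read_camera('wrist');s=get_state();print(s['time'],s['ee_pos'],s['tool_rot'])
save(p,'w4')
pin=np.array([.592,-.191]);
# planned tool centre: offset normal 11.5 (contact) ; phi = fin angle from -4.3 to -73
prev=s['ee_pos'][:2]
for i,phi in enumerate(np.r_[np.linspace(-4.3,-73,9)]):
    t=np.radians(phi);d=np.array([np.cos(t),np.sin(t)]);n=np.array([-np.sin(t),np.cos(t)])
    c=pin+.036*d+n*.0115; print(i,round(phi,1),c,np.round((c-prev)/.5,3));prev=c
```

```text
7.8667 [ 0.6301 -0.1621  0.0679] [ 3.1292 -0.2759  0.0021]
0 -4.3 [ 0.6288 -0.1822] [-0.003 -0.04 ]
1 -12.9 [ 0.6297 -0.1878] [ 0.002 -0.011]
2 -21.5 [ 0.6297 -0.1935] [ 0.    -0.011]
3 -30.1 [ 0.6289 -0.1991] [-0.002 -0.011]
4 -38.6 [ 0.6273 -0.2045] [-0.003 -0.011]
5 -47.2 [ 0.6249 -0.2096] [-0.005 -0.01 ]
6 -55.8 [ 0.6217 -0.2143] [-0.006 -0.009]
7 -64.4 [ 0.6179 -0.2185] [-0.008 -0.008]
8 -73.0 [ 0.6135 -0.2221] [-0.009 -0.007]
```

View pics/w4.png

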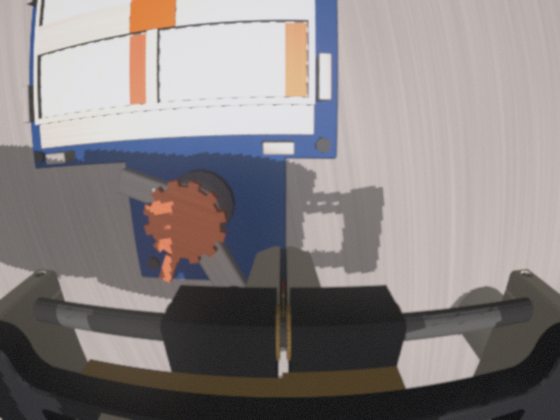

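jog_arm(
  rows=[
    [[0,-0.003,-0.036,0,0],[0,0.002,-0.012,0,-0.1],[0,0,-0.011,0,-0.115],[0,-0.002,-0.011,0,-0.115],[0,-0.003,-0.011,0,-0.115],[0,-0.005,-0.01,0,-0.115],[0,-0.006,-0.009,0,-0.115],[0,-0.008,-0.008,0,-0.115]],
  ],
)

```text
time: 8.53
ee_pos: [0.6183, -0.2162, 0.0694]
tool_rot: [-2.749, 1.518, -0.006]
wrist_force: [1.9, 3.4, -0.9]
grip_width: 0.0004
```

jog_arm(
  rows=[
    [[0,-0.009,-0.007,0,-0.115],[0,-0.004,-0.002,0,0],[0,0,0,0,0],[0,0,0,0,0]],
  ],
)

```text
time: 8.87
ee_pos: [0.6117, -0.2208, 0.0689]
tool_rot: [-2.66, 1.671, -0.006]
wrist_force: [1.3, 1.3, 1.3]
grip_width: 0.0003
```

Run:
```python
from h import *
np.set_printoptions(precision=4,suppress=True)
for n in('wrist','scene'):
    p=read_camera(n)
    if n=='scene':
        im=cv2.resize(p['frame'],None,fx=4,fy=4,interpolation=cv2.INTER_CUBIC);cv2.imwrite('pics/s5.png',im[4*190:4*330,4*150:4*345])
    else: save(p,'w5')
s=get_state();print(s['time'],s['ee_pos'],s['wrist_force'],s['tool_rot'])
```

```text
8.9667 [ 0.6116 -0.2208  0.0683] [3.4185 0.277  2.9   ] [-2.6595  1.6714 -0.0051]
```

View pics/w5.png

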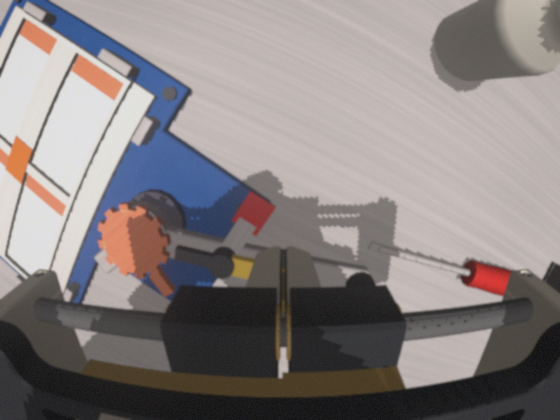

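View pics/s5.png

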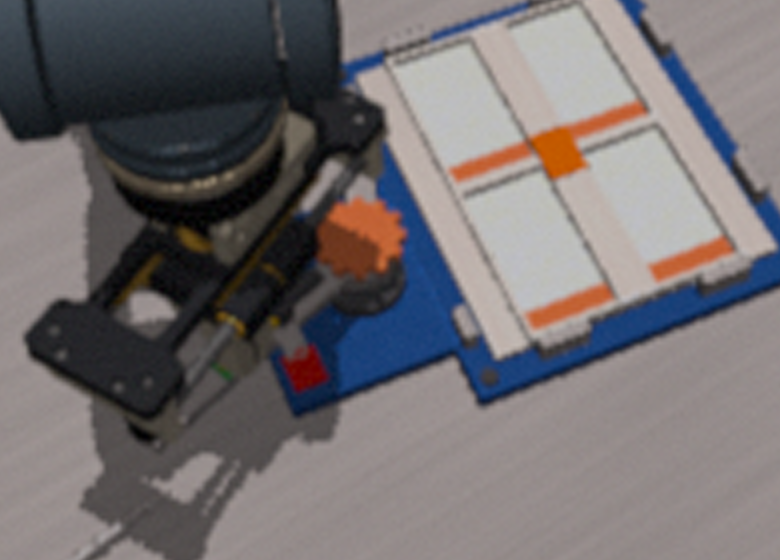

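The pawl fin now lies along the handle. A bit further until it reaches its stop, watching the force.

jog_arm(
  rows=[
    [[0,-0.003,-0.001,0,0],[0,-0.003,-0.001,0,0],[0,0,0,0,0]],
  ],
)

```text
time: 9.22
ee_pos: [0.6083, -0.2217, 0.0677]
tool_rot: [-2.659, 1.672, -0.004]
wrist_force: [3.9, 1.4, 3.7]
grip_width: 0.0004
```

jog_arm(
  rows=[
    [[0,-0.003,-0.001,0,0],[0,-0.003,-0.001,0,0],[0,0,0,0,0]],
  ],
)

```text
time: 9.47
ee_pos: [0.605, -0.2226, 0.0672]
tool_rot: [-2.659, 1.673, -0.002]
wrist_force: [4.1, 0.3, 3.4]
grip_width: 0.0006
```

jog_arm(
  rows=[
    [[0,0.04,0.012,0,0],[0,0.02,0,0.06,0],[0,0,0,0.07,0],[0,0,-0.02,0.07,0.05],[0,0,-0.05,0.07,0.115],[0,0,-0.05,0.06,0.115],[0,0,-0.05,0.02,0.115],[0,0,0,0,0.115]],
  ],
)

```text
time: 10.13
ee_pos: [0.6342, -0.3054, 0.2437]
tool_rot: [3.005, -0.907, 0.006]
wrist_force: [0.3, 0.2, -0.7]
grip_width: 0.0006
```

jog_arm(
  rows=[
    [[0.5,-0.01,-0.01,0,0.115],[0.5,-0.01,-0.01,0,0.115],[0.5,0,-0.01,0,0.115],[0.5,0,-0.01,0,0.115],[0.5,0,0,0,0.0],[0.5,0,0,0,0]],
  ],
)

```text
time: 10.63
ee_pos: [0.624, -0.3208, 0.24]
tool_rot: [-3.136, 0.176, 0.002]
wrist_force: [-0.1, 0.2, 0.1]
grip_width: 0.0357
```

Run:
```python
from h import *
np.set_printoptions(precision=4,suppress=True)
p=read_camera('wrist');s=get_state();print(s['time'],s['ee_pos'],s['tool_rot'],s['grip_width'])
save(p,'w6');np.save('w6.npy',p,allow_pickle=True)
```

```text
10.6833 [ 0.6241 -0.3206  0.2401] [-3.1364  0.1761  0.0017] 0.04001450320351145
```

View pics/w6.png

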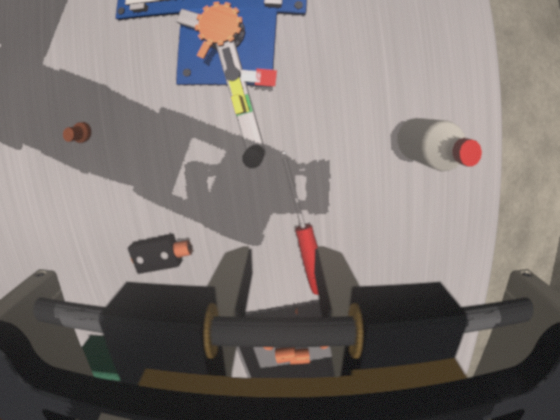

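Run:
```python
from h import *
np.set_printoptions(precision=4,suppress=True)
p=read_camera('wrist')
im=cv2.resize(p['frame'],None,fx=4,fy=4,interpolation=cv2.INTER_CUBIC)
cv2.imwrite('pics/w6c.png',im[0:720,4*150:4*320])
```

```text
(no output)
```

View pics/w6c.png

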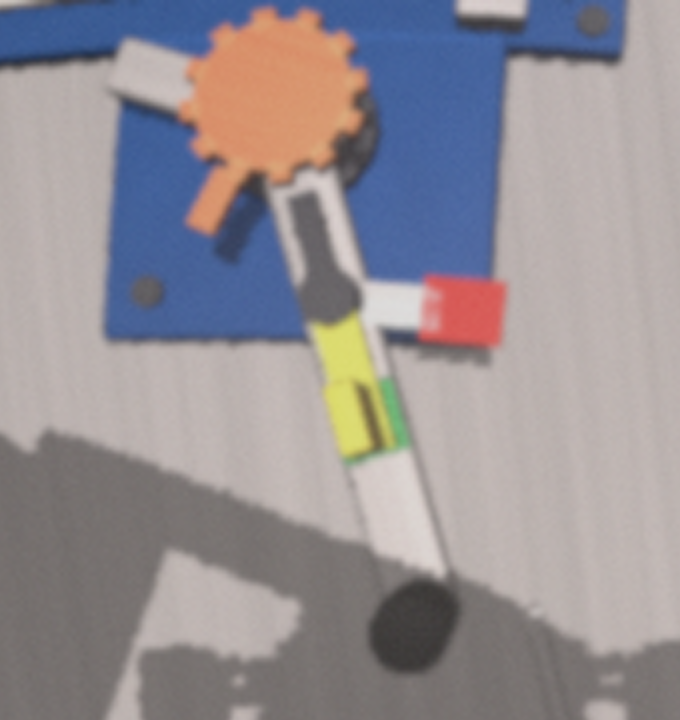

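Run:
```python
from h import *
np.set_printoptions(precision=4,suppress=True)
p=read_camera('wrist');s=get_state();print(s['ee_pos'],s['tool_rot'])
a=lambda x,y:((x+.5)/4-.5+150,(y+.5)/4-.5)
for n,uv,z in [('tail',a(305,200),.057),('pin',a(330,292),.06),('fintop',a(352,417),.092),('post top',a(405,641),.096),('post base',a(425,605),.055)]:
    P=at_z(p,*uv,z,True);d=P[:2]-AX[:2];print(n,P,np.hypot(*d),np.degrees(np.arctan2(d[1],d[0])))
for d in trace('fin',p)[:1]+trace('post',p)[:2]: print(d['conf'],d['box'])
```

```text
[ 0.6243 -0.3204  0.2403] [-3.1366  0.1737  0.0009]
tail [ 0.581  -0.1625  0.057 ] 0.028921286527205995 -75.65730999105324
pin [ 0.5853 -0.1895  0.06  ] 0.05623988976007253 -78.24665230384666
fintop [ 0.5914 -0.2254  0.092 ] 0.09262792266290182 -79.06297083249208
post top [ 0.5978 -0.2811  0.096 ] 0.14851218565126473 -80.73308456954136
post base [ 0.5998 -0.2773  0.055 ] 0.1451953187894734 -79.72091661035685
0.75 [234.9, 82.0, 25.7, 65.5]
0.76 [245.5, 103.1, 66.0, 136.8]
```

The fin is in line with the handle (pin→fin direction -80.4°, handle about -80°). The handle has crept about 7° clockwise, within its slack. Now I grasp the post near (0.598,-0.281).

jog_arm(
  rows=[
    [[0.5,-0.018,0.026,0,0.09],[0.5,-0.018,0.027,0,0.09],[0.5,-0.016,0.027,-0.03,0.087],[0.5,0,0,-0.07,0],[0.5,0,0,-0.07,0],[0.5,0,0,-0.07,0],[0.5,0,0,-0.03,0],[0.5,0,0,0,0]],
  ],
)

```text
time: 11.55
ee_pos: [0.5965, -0.2795, 0.1014]
tool_rot: [-3.126, -0.268, 0.009]
wrist_force: [0.6, -0.1, -0.2]
grip_width: 0.0463
```

Run:
```python
from h import *
np.set_printoptions(precision=4,suppress=True)
p=read_camera('wrist');s=get_state();print(s['time'],s['ee_pos'],s['tool_rot'],s['grip_width'],s['wrist_force'])
save(p,'w7')
```

```text
11.6 [ 0.5977 -0.2802  0.1042] [-3.1285 -0.2682  0.004 ] 0.04648667900909772 [0.3621 0.1425 1.7987]
```

View pics/w7.png

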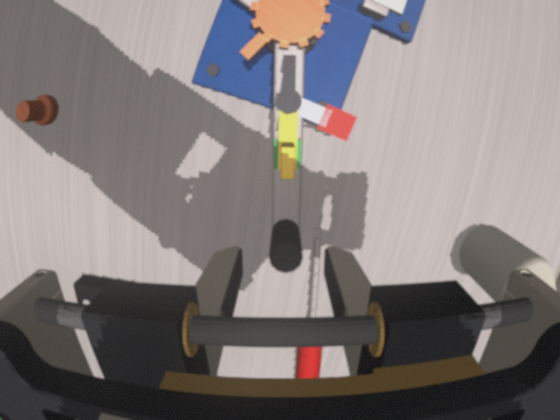

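jog_arm(
  rows=[
    [[0.5,0,0,-0.05,0],[0.5,0,0,-0.04,0],[0.5,0,0,0,0],[0,0,0,0,0],[0,0,0,0,0],[0,0,0,0,0],[0,0,0,0,0]],
  ],
)

```text
time: 12.18
ee_pos: [0.5991, -0.281, 0.0621]
tool_rot: [3.129, 0.269, 0.003]
wrist_force: [0.2, -1.0, -0.2]
grip_width: 0.0239
```

Run:
```python
from h import *
np.set_printoptions(precision=4,suppress=True)
s=get_state();print(s['time'],s['ee_pos'],s['tool_rot'],s['grip_width'],s['wrist_force'])
d=s['ee_pos'][:2]-AX[:2];a0=np.degrees(np.arctan2(d[1],d[0]));print(np.hypot(*d),a0)
r=.15;prev=s['ee_pos'][:2]
for i in range(1,25):
    t=np.radians(a0-i*5); c=AX[:2]+r*np.array([np.cos(t),np.sin(t)]);print(i,round(a0-i*5,1),c,np.round((c-prev)/.5,3));prev=c
```

```text
12.1833 [ 0.5991 -0.281   0.0621] [3.1287 0.2692 0.003 ] 0.023902349296303346 [ 0.2216 -1.0435 -0.2095]
0.14872180419760395 -80.21634077401053
1 -85.2 [ 0.5864 -0.284 ] [-0.026 -0.006]
2 -90.2 [ 0.5733 -0.2845] [-0.026 -0.001]
3 -95.2 [ 0.5602 -0.2839] [-0.026  0.001]
4 -100.2 [ 0.5472 -0.2821] [-0.026  0.004]
5 -105.2 [ 0.5345 -0.2792] [-0.026  0.006]
6 -110.2 [ 0.522  -0.2752] [-0.025  0.008]
7 -115.2 [ 0.5099 -0.2702] [-0.024  0.01 ]
8 -120.2 [ 0.4984 -0.2641] [-0.023  0.012]
9 -125.2 [ 0.4874 -0.257 ] [-0.022  0.014]
10 -130.2 [ 0.477 -0.249] [-0.021  0.016]
11 -135.2 [ 0.4674 -0.2401] [-0.019  0.018]
12 -140.2 [ 0.4586 -0.2305] [-0.018  0.019]
13 -145.2 [ 0.4507 -0.2201] [-0.016  0.021]
14 -150.2 [ 0.4437 -0.209 ] [-0.014  0.022]
15 -155.2 [ 0.4377 -0.1974] [-0.012  0.023]
16 -160.2 [ 0.4327 -0.1853] [-0.01   0.024]
17 -165.2 [ 0.4288 -0.1728] [-0.008  0.025]
18 -170.2 [ 0.426 -0.16 ] [-0.006  0.026]
19 -175.2 [ 0.4244 -0.147 ] [-0.003  0.026]
20 -180.2 [ 0.4239 -0.1339] [-0.001  0.026]
21 -185.2 [ 0.4245 -0.1208] [0.001 0.026]
22 -190.2 [ 0.4262 -0.1079] [0.004 0.026]
23 -195.2 [ 0.4291 -0.0951] [0.006 0.026]
24 -200.2 [ 0.4331 -0.0826] [0.008 0.025]
```

jog_arm(
  rows=[
    [[0,0,0,0,0],[0,0,0,0,0],[0,0,0,0,0],[0,-0.026,-0.004,0,-0.083],[0,-0.026,-0.001,0,-0.083],[0,-0.026,0.001,0,-0.083],[0,-0.026,0.004,0,-0.083],[0,0,0,0,0]],
  ],
)

```text
time: 12.85
ee_pos: [0.5454, -0.2799, 0.0617]
tool_rot: [-3.128, 0.285, -0.0]
wrist_force: [-1.1, 5.5, 5.7]
grip_width: 0.0195
```

jog_arm(
  rows=[
    [[0,-0.026,0.006,0,-0.083],[0,-0.025,0.008,0,-0.083],[0,-0.024,0.01,0,-0.083],[0,-0.023,0.012,0,-0.083],[0,-0.022,0.014,0,-0.083],[0,-0.021,0.016,0,-0.083],[0,-0.019,0.018,0,-0.083],[0,0,0,0,0]],
  ],
)

```text
time: 13.52
ee_pos: [0.4668, -0.2371, 0.0617]
tool_rot: [-2.899, 1.208, -0.004]
wrist_force: [5.3, 9.6, 6.2]
grip_width: 0.0194
```

jog_arm(
  rows=[
    [[0,-0.018,0.019,0,-0.083],[0,-0.016,0.021,0,-0.083],[0,-0.014,0.022,0,-0.083],[0,-0.012,0.023,0,-0.083],[0,-0.01,0.024,0,-0.083],[0,-0.008,0.025,0,-0.083],[0,-0.005,0.026,0,-0.083],[0,0,0,0,0]],
  ],
)

```text
time: 14.18
ee_pos: [0.4263, -0.1577, 0.0617]
tool_rot: [-2.404, 2.02, -0.006]
wrist_force: [4.9, 3.8, 5.3]
grip_width: 0.0194
```

```bash
cat > st.py <<'E'
from h import *
np.set_printoptions(precision=4,suppress=True)
s=get_state();print(s['time'],s['ee_pos'],s['tool_rot'],s['grip_width'],s['wrist_force'],s['qpos'])
d=s['ee_pos'][:2]-AX[:2];a0=np.degrees(np.arctan2(d[1],d[0]));print(np.hypot(*d),a0)
E
python3 st.py
```

```text
14.1833 [ 0.4263 -0.1577  0.0617] [-2.4041  2.0199 -0.0057] 0.019402232917935067 [4.8887 3.8393 5.3259] [-0.4572  0.4285  2.0196  0.0011  0.6895  0.9395]
0.14938841867538719 -171.05961598755198
```

jog_arm(
  rows=[
    [[0,-0.002,0.013,0,-0.042],[0,-0.002,0.013,0,-0.042],[0,0,0,0,0]],
  ],
)

```text
time: 14.43
ee_pos: [0.4247, -0.1458, 0.0617]
tool_rot: [-2.316, 2.121, -0.007]
wrist_force: [6.1, 1.6, 5.4]
grip_width: 0.0196
```

jog_arm(
  rows=[
    [[0,-0.001,0.01,0,-0.03],[0,0,0,0,0]],
  ],
)

```text
time: 14.6
ee_pos: [0.4244, -0.1413, 0.0616]
tool_rot: [-2.283, 2.156, -0.008]
wrist_force: [4.9, -1.9, 4.3]
grip_width: 0.0199
```

```bash
python3 st.py
```

```text
14.6 [ 0.4244 -0.1413  0.0616] [-2.2831  2.1559 -0.0076] 0.01990580208547719 [ 4.9243 -1.8517  4.3047] [-0.4255  0.4183  2.0382 -0.0003  0.68    1.0883]
0.14964882107854763 -177.38852996585473
```

jog_arm(
  rows=[
    [[0,0,0.006,0,-0.02],[0,0,0,0,0]],
  ],
)

```text
time: 14.77
ee_pos: [0.4242, -0.1387, 0.0617]
tool_rot: [-2.262, 2.179, -0.008]
wrist_force: [3.0, -6.0, 5.2]
grip_width: 0.0194
```

jog_arm(
  rows=[
    [[0,0,0.006,0,-0.02],[0,0,0,0,0]],
  ],
)

```text
time: 14.93
ee_pos: [0.4241, -0.136, 0.0616]
tool_rot: [-2.239, 2.203, -0.008]
wrist_force: [2.3, -7.6, 4.6]
grip_width: 0.0197
```

```bash
python3 st.py
python3 - <<'E'
from h import *
p=read_camera('wrist');save(p,'w8')
p=read_camera('scene');save(p,'s8')
E
```

```text
14.9333 [ 0.4241 -0.136   0.0616] [-2.239   2.2027 -0.0078] 0.019745131981634474 [ 2.2905 -7.6353  4.5793] [-0.4141  0.4159  2.0426 -0.0017  0.6782  1.1417]
0.14972460403277055 -179.43453580631882
```

View pics/w8.png

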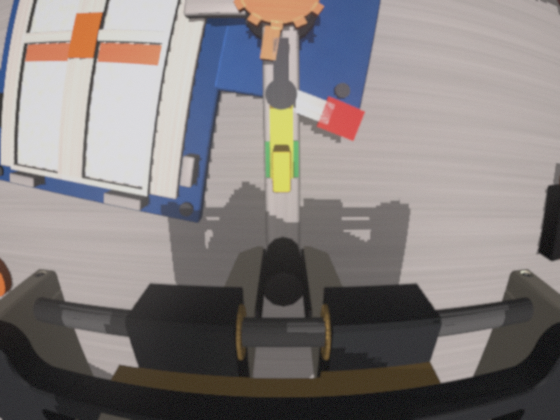

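jog_arm(
  rows=[
    [[0,0,0.006,0,-0.02],[0,0,0.003,0,-0.01],[0,0,0,0,0]],
  ],
)

```text
time: 15.28
ee_pos: [0.4241, -0.1319, 0.0617]
tool_rot: [-2.205, 2.237, -0.009]
wrist_force: [-0.3, -12.8, 4.3]
grip_width: 0.0194
```

jog_arm(
  rows=[
    [[0,0,0.004,0,0],[0,0,0.004,0,0],[0,0,0,0,0]],
  ],
)

```text
time: 15.53
ee_pos: [0.4241, -0.1285, 0.0617]
tool_rot: [2.206, -2.237, 0.01]
wrist_force: [-1.0, -19.6, 3.6]
grip_width: 0.0198
```

```bash
python3 st.py
```

```text
15.5333 [ 0.4241 -0.1285  0.0617] [ 2.2058 -2.2369  0.0095] 0.019762317120370312 [ -0.9926 -19.6042   3.5552] [-0.3978  0.4126  2.0484 -0.0038  0.675   1.1899]
0.1498433779071113 177.71593122477256
```

Run:
```python
from h import *
p=read_camera('wrist');save(p,'w9')
im=cv2.resize(p['frame'],None,fx=3,fy=3,interpolation=cv2.INTER_CUBIC);cv2.imwrite('pics/w9c.png',im[0:600,450:1250])
p=read_camera('scene')
im=cv2.resize(p['frame'],None,fx=3,fy=3,interpolation=cv2.INTER_CUBIC);cv2.imwrite('pics/s9c.png',im[450:1050,450:1200])
```

```text
(no output)
```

View pics/w9c.png

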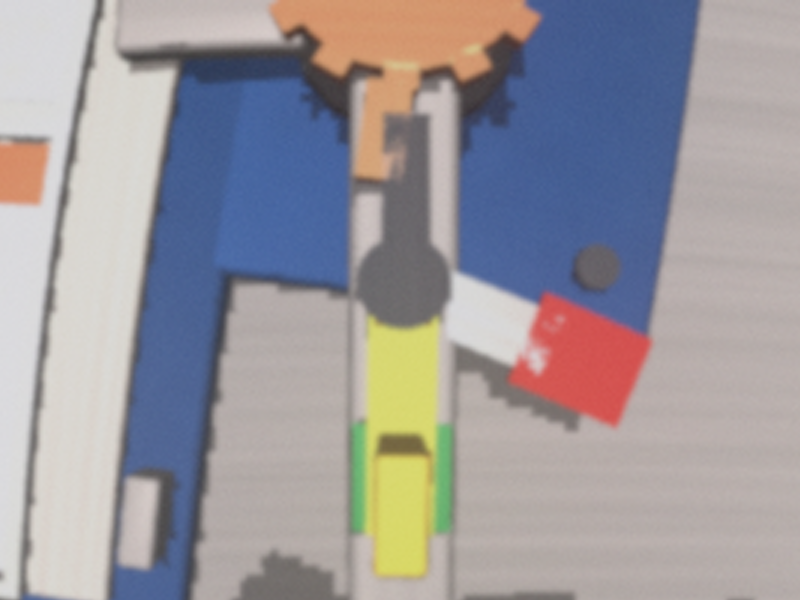

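View pics/s9c.png

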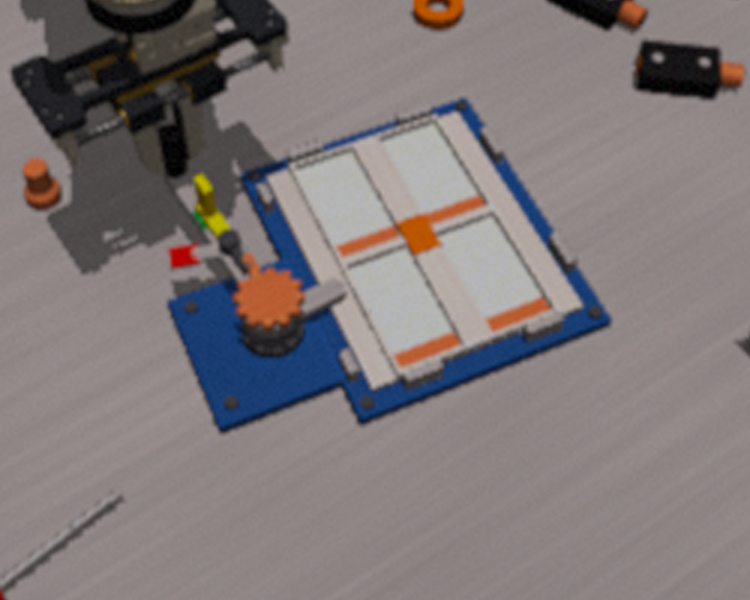

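Run:
```python
from h import *
np.set_printoptions(precision=4,suppress=True)
p=read_camera('scene')
def ang(P):
    d=P[:2]-AX[:2];return np.hypot(*d),np.degrees(np.arctan2(d[1],d[0]))
a=lambda x,y,o=150:((x+.5)/3-.5+150,(y+.5)/3-.5+o)
for uv in ((340,280),(346,297)): 
    P=at_z(p,*a(*uv),.031);print('scene now',P,ang(P))
p=read_camera('wrist')
print(np.round(proj(p,w(.03,-.075,.031),True),1))
# arm edges visible in w9c: lower edge from (125,55) to (300,42)
for uv in ((125,52),(300,42)):
    P=at_z(p,*a(*uv,o=0),.031,True);print('wrist arm edge',P,ang(P))
for n,uv,z in (('pin',(403,285),.06),('fin',(403,515),.092)):
    P=at_z(p,*a(*uv,o=0),z,True);print(n,P,ang(P))
```

```text
scene now [ 0.5757 -0.0715  0.031 ] (np.float64(0.0630574301743773), np.float64(88.30016958717971))
scene now [ 0.5911 -0.0761  0.031 ] (np.float64(0.06085788828062965), np.float64(73.51241402223599))
[194.2  -3.7]
wrist arm edge [ 0.5702 -0.0739  0.031 ] (np.float64(0.06072405617599107), np.float64(93.46720880658661))
wrist arm edge [ 0.5691 -0.1103  0.031 ] (np.float64(0.024627179144250798), np.float64(101.0599781725523))
pin [ 0.5153 -0.1301  0.06  ] (np.float64(0.058741482124359826), np.float64(175.7163163899295))
fin [ 0.4807 -0.1294  0.092 ] (np.float64(0.09328665720993672), np.float64(176.86697869685852))
```

Run:
```python
from h import *
np.set_printoptions(precision=4,suppress=True)
def ang(P):
    d=P[:2]-AX[:2];return np.hypot(*d),np.degrees(np.arctan2(d[1],d[0]))
p=read_camera('side')
P=at_z(p,180+402/4,120+288/4,.031);print('side start',P,ang(P))
im=cv2.resize(p['frame'],None,fx=4,fy=4,interpolation=cv2.INTER_CUBIC);cv2.imwrite('pics/d9.png',im[4*150:4*265,4*180:4*350])
p=read_camera('scene')
P=at_z(p,170+281/4,170+266/4,.031);print('scene start',P,ang(P))
```

```text
side start [ 0.5223 -0.103   0.031 ] (np.float64(0.06043533719686706), np.float64(148.59225517248524))
scene start [ 0.5312 -0.105   0.031 ] (np.float64(0.0518004873955558), np.float64(145.36426500644717))
```

View pics/d9.png

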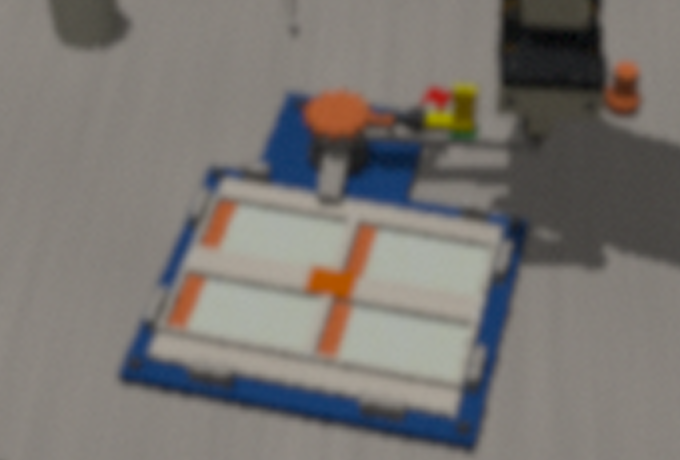

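The arm swung from about 146° to 83°, which is 63° or 1.1 rad, and the force rose to 20 N on the post. It's at its stop. Now swing the handle back to parked.

Run:
```python
from h import *
s=get_state();prev=s['ee_pos'][:2]
for i in range(1,24):
    t=np.radians(-182.3+i*5); c=AX[:2]+.149*np.array([np.cos(t),np.sin(t)]);print(i,round(-182.3+i*5,1),np.round(c,4),np.round((c-prev)/.5,3));prev=c
```

```text
1 -177.3 [ 0.425  -0.1415] [ 0.002 -0.026]
2 -172.3 [ 0.4262 -0.1544] [ 0.002 -0.026]
3 -167.3 [ 0.4285 -0.1672] [ 0.005 -0.026]
4 -162.3 [ 0.4319 -0.1798] [ 0.007 -0.025]
5 -157.3 [ 0.4364 -0.192 ] [ 0.009 -0.024]
6 -152.3 [ 0.4419 -0.2037] [ 0.011 -0.024]
7 -147.3 [ 0.4485 -0.215 ] [ 0.013 -0.022]
8 -142.3 [ 0.456  -0.2256] [ 0.015 -0.021]
9 -137.3 [ 0.4644 -0.2355] [ 0.017 -0.02 ]
10 -132.3 [ 0.4736 -0.2447] [ 0.018 -0.018]
11 -127.3 [ 0.4836 -0.253 ] [ 0.02  -0.017]
12 -122.3 [ 0.4942 -0.2604] [ 0.021 -0.015]
13 -117.3 [ 0.5055 -0.2669] [ 0.023 -0.013]
14 -112.3 [ 0.5173 -0.2723] [ 0.024 -0.011]
15 -107.3 [ 0.5295 -0.2767] [ 0.024 -0.009]
16 -102.3 [ 0.5421 -0.2801] [ 0.025 -0.007]
17 -97.3 [ 0.5549 -0.2823] [ 0.026 -0.004]
18 -92.3 [ 0.5679 -0.2834] [ 0.026 -0.002]
19 -87.3 [ 0.5809 -0.2833] [0.026 0.   ]
20 -82.3 [ 0.5938 -0.2821] [0.026 0.002]
21 -77.3 [ 0.6066 -0.2798] [0.026 0.005]
22 -72.3 [ 0.6192 -0.2764] [0.025 0.007]
23 -67.3 [ 0.6314 -0.2719] [0.024 0.009]
```

jog_arm(
  rows=[
    [[0,0.002,-0.026,0,0.083],[0,0.002,-0.026,0,0.083],[0,0.005,-0.026,0,0.083],[0,0.007,-0.025,0,0.083],[0,0.009,-0.024,0,0.083],[0,0.011,-0.024,0,0.083],[0,0.013,-0.022,0,0.083],[0,0,0,0,0]],
  ],
)

```text
time: 16.5
ee_pos: [0.4491, -0.2151, 0.0616]
tool_rot: [2.776, -1.469, 0.007]
wrist_force: [2.2, -4.2, 10.0]
grip_width: 0.0196
```

jog_arm(
  rows=[
    [[0,0.015,-0.021,0,0.083],[0,0.017,-0.02,0,0.083],[0,0.018,-0.018,0,0.083],[0,0.02,-0.017,0,0.083],[0,0.021,-0.015,0,0.083],[0,0.023,-0.013,0,0.083],[0,0.024,-0.011,0,0.083],[0,0,0,0,0]],
  ],
)

```text
time: 17.17
ee_pos: [0.5183, -0.2718, 0.0616]
tool_rot: [3.088, -0.57, 0.006]
wrist_force: [1.5, -4.6, 9.0]
grip_width: 0.0194
```

```bash
python3 st.py
```

```text
17.1667 [ 0.5183 -0.2718  0.0616] [ 3.0876 -0.57    0.0063] 0.01939151508078962 [ 1.4904 -4.6454  9.0203] [-0.5624  0.6105  1.6787 -0.0002  0.848  -0.1971]
0.1480890797644543 -112.02836486662035
```

jog_arm(
  rows=[
    [[0,0.024,-0.009,0,0.083],[0,0.025,-0.007,0,0.083],[0,0.026,-0.004,0,0.083],[0,0.026,-0.002,0,0.083],[0,0.026,0,0,0.083],[0,0.026,0.002,0,0.083],[0,0.022,0.004,0,0.083],[0,0,0,0,0]],
  ],
)

```text
time: 17.83
ee_pos: [0.6061, -0.2795, 0.0617]
tool_rot: [3.114, 0.381, 0.007]
wrist_force: [6.9, -8.2, 2.8]
grip_width: 0.0193
```

jog_arm(
  rows=[
    [[0,0.01,0.003,0,0.04],[0,0.008,0.002,0,0.02],[0,0,0,0,0]],
  ],
)

```text
time: 18.08
ee_pos: [0.6139, -0.2775, 0.0617]
tool_rot: [3.101, 0.472, 0.005]
wrist_force: [5.5, -10.4, 0.4]
grip_width: 0.0197
```

```bash
python3 st.py
```

```text
18.0833 [ 0.6139 -0.2775  0.0617] [3.1013 0.4721 0.0051] 0.019660817655119466 [  5.4794 -10.4033   0.4469] [-0.493   0.7439  1.4186 -0.002   0.9738 -0.7939]
0.1485378770126997 -74.36317069697608
```

jog_arm(
  rows=[
    [[0,0.006,0.002,0,0],[0,0,0,0,0]],
  ],
)

```text
time: 18.25
ee_pos: [0.6164, -0.2768, 0.0618]
tool_rot: [3.101, 0.471, 0.004]
wrist_force: [3.2, -11.0, 2.9]
grip_width: 0.0196
```

jog_arm(
  rows=[
    [[0,0.006,0.002,0,0],[0,0,0,0,0]],
  ],
)

```text
time: 18.42
ee_pos: [0.6191, -0.2759, 0.0618]
tool_rot: [3.101, 0.471, 0.003]
wrist_force: [1.9, -10.7, 2.3]
grip_width: 0.0194
```

jog_arm(
  rows=[
    [[0,0.006,0.002,0,0],[0,0,0,0,0]],
  ],
)

```text
time: 18.58
ee_pos: [0.622, -0.2746, 0.0617]
tool_rot: [3.102, 0.47, 0.003]
wrist_force: [1.2, -10.3, 3.4]
grip_width: 0.0195
```

```bash
python3 st.py
```

```text
18.5833 [ 0.622  -0.2746  0.0617] [3.1021 0.4703 0.0027] 0.019498112486678067 [  1.2009 -10.3274   3.4408] [-0.4833  0.7547  1.3975 -0.0027  0.9857 -0.7827]
0.14820772222943132 -71.02827057485379
```

jog_arm(
  rows=[
    [[0,0.006,0.002,0,0],[0,0,0,0,0]],
  ],
)

```text
time: 18.75
ee_pos: [0.6251, -0.2734, 0.0618]
tool_rot: [3.102, 0.47, 0.003]
wrist_force: [0.9, -9.5, 3.7]
grip_width: 0.0195
```

jog_arm(
  rows=[
    [[0,0.006,0.002,0,0],[0,0,0,0,0]],
  ],
)

```text
time: 18.92
ee_pos: [0.6265, -0.2729, 0.0617]
tool_rot: [3.103, 0.471, -0.003]
wrist_force: [-8.5, -11.7, 8.9]
grip_width: 0.0197
```

```bash
python3 st.py;  python3 - <<'E'
from h import *
np.set_printoptions(precision=4,suppress=True)
p=read_camera('scene')
im=cv2.resize(p['frame'],None,fx=4,fy=4,interpolation=cv2.INTER_CUBIC)
cv2.imwrite('pics/s10.png',im[4*190:4*330,4*150:4*345])
E
```

```text
18.9167 [ 0.6265 -0.2729  0.0617] [ 3.1028  0.4709 -0.0029] 0.019713549203267608 [ -8.451  -11.6977   8.855 ] [-0.4773  0.7617  1.3836 -0.0044  0.9959 -0.7762]
0.14805968436653308 -69.1672877738968
```

View pics/s10.png

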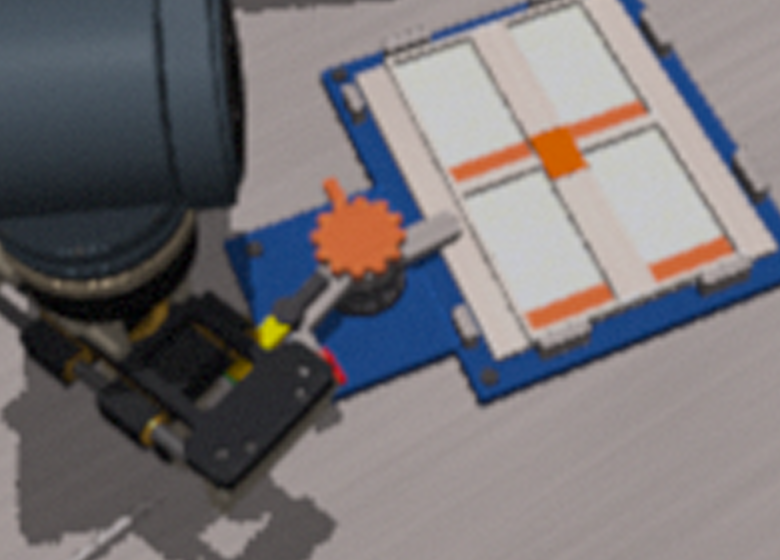

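jog_arm(
  rows=[
    [[0,0.003,0.001,0,0],[0,0,0,0,0]],
  ],
)

```text
time: 19.13
ee_pos: [0.6266, -0.2728, 0.0617]
tool_rot: [3.103, 0.471, -0.007]
wrist_force: [-17.2, -14.0, 12.4]
grip_width: 0.0194
```

jog_arm(
  rows=[
    [[0.35,-0.004,-0.001,0,0],[0.5,0,0,0,0],[0.5,0,0,0,0],[0.5,0,0,0,0],[0.5,0,0,0.06,0],[0.5,0,0,0.08,0],[0.5,0,0,0.08,0],[0.5,0,-0.02,0.08,0]],
  ],
)

```text
time: 19.8
ee_pos: [0.627, -0.2789, 0.2121]
tool_rot: [-3.104, -0.475, 0.001]
wrist_force: [0.7, 0.2, -0.5]
grip_width: 0.0465
```

jog_arm(
  rows=[
    [[0.8,0,-0.03,0.06,0],[0.8,0,-0.03,0,0],[0.8,0,0,0,0],[0.8,0,0,0,0]],
  ],
)

```text
time: 20.13
ee_pos: [0.6265, -0.3105, 0.2391]
tool_rot: [-3.105, -0.472, 0.002]
wrist_force: [1.0, 0.6, -1.0]
grip_width: 0.0685
```

```bash
python3 st.py;  python3 - <<'E'
from h import *
np.set_printoptions(precision=4,suppress=True)
p=read_camera('wrist');save(p,'w11');s=get_state()
im=cv2.resize(p['frame'],None,fx=4,fy=4,interpolation=cv2.INTER_CUBIC)
cv2.imwrite('pics/w11c.png',im[0:800,4*160:4*360])
print(p['cam_to_world'])
E
```

```text
20.1333 [ 0.6265 -0.3105  0.2391] [-3.1046 -0.4718  0.0019] 0.0684984961465045 [ 0.9686  0.5601 -0.9769] [-0.5268  0.6155  1.1864  0.0002  1.3414 -0.8285]
0.18375929505921665 -73.34287395908915
[[ 0.9547  0.2848  0.086   0.6028]
 [ 0.2975 -0.9135 -0.2777 -0.2326]
 [-0.0005  0.2907 -0.9568  0.4066]
 [ 0.      0.      0.      1.    ]]
```

View pics/w11.png

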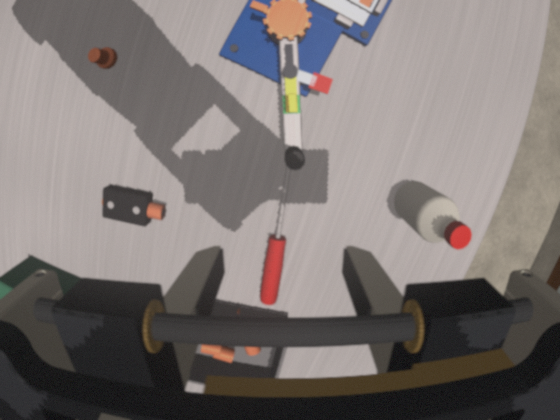

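View pics/w11c.png

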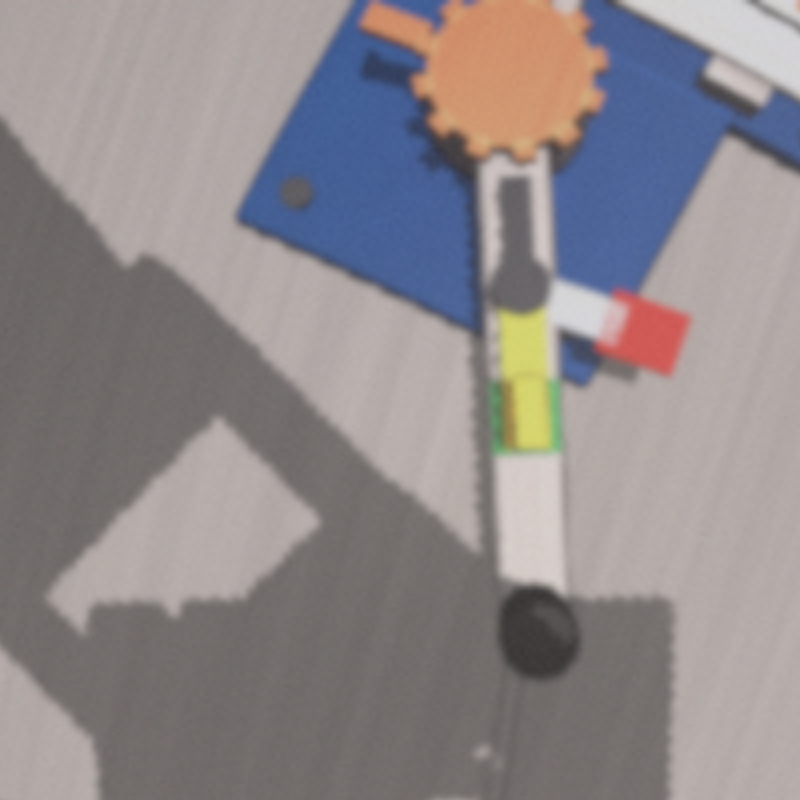

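Run:
```python
from h import *
np.set_printoptions(precision=4,suppress=True)
p=read_camera('wrist')
a=lambda x,y:((x+.5)/4-.5+160,(y+.5)/4-.5)
for n,uv,z in [('tail',a(515,185),.057),('pin',a(521,284),.06),('fintop',a(533,412),.092),('post top',a(540,637),.096),('post base',a(532,610),.055),('gear',a(510,75),.07)]:
    P=at_z(p,*uv,z,True);d=P[:2]-AX[:2];print(n,P,np.hypot(*d),np.degrees(np.arctan2(d[1],d[0])))
for d in trace('casing0_mid',p): print(d['conf'],d['box'])
```

```text
tail [ 0.5861 -0.1606  0.057 ] 0.028846908761807448 -64.96297460251675
pin [ 0.5958 -0.1866  0.06  ] 0.05658679097535915 -67.20803808612372
fintop [ 0.6085 -0.2197  0.092 ] 0.09198464435448092 -67.90347408451956
post top [ 0.6263 -0.2708  0.096 ] 0.14604249756485987 -68.96340608910131
post base [ 0.6251 -0.2695  0.055 ] 0.1443925559382207 -69.23180456737119
gear [ 0.5765 -0.1347  0.07  ] 0.0026363415073658043 -5.80967178973067
```

```bash
cat >> h.py <<'E'
def ortho(p,cx,cy,z,half=.08,res=.0004,fish=True,rot=0.):
    n=int(2*half/res); g=(np.arange(n)-n/2+.5)*res
    U,V=np.meshgrid(g,-g)  # image col -> +u, row up -> +v
    c,s=np.cos(rot),np.sin(rot)
    X=cx+c*U-s*V;Y=cy+s*U+c*V
    T=np.array(p['cam_to_world']);K=np.array(p['K'])
    P=np.stack([X,Y,np.full_like(X,z)],-1)-T[:3,3]
    C=P@T[:3,:3]
    if fish:
        r=np.hypot(C[...,0],C[...,1]);th=np.arctan2(r,C[...,2]);x=C[...,0]/r*th;y=C[...,1]/r*th
    else: x=C[...,0]/C[...,2];y=C[...,1]/C[...,2]
    return cv2.remap(p['frame'],(K[0,0]*x+K[0,2]).astype(np.float32),(K[1,1]*y+K[1,2]).astype(np.float32),cv2.INTER_CUBIC)
E
python3 - <<'E'
from h import *
np.set_printoptions(precision=4,suppress=True)
p=read_camera('wrist')
print('A',at_z(p,130,206,.024,True))
o=ortho(p,*at_z(p,134,207,.024,True)[:2],.024);cv2.imwrite('pics/o1.png',o)
q=read_camera('scene')
for uv in ((350,148),(390,137),(378,172)): print(at_z(q,*uv,.018))
save(q,'s12')
E
```

```text
A [ 0.4426 -0.3995  0.024 ]
[0.4387 0.3058 0.018 ]
[0.4679 0.4288 0.018 ]
[0.55   0.3077 0.018 ]
```

View pics/o1.png

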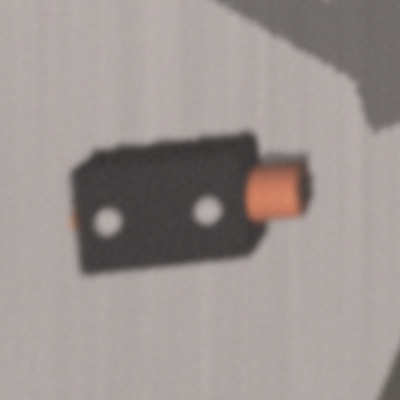

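View pics/s12.png

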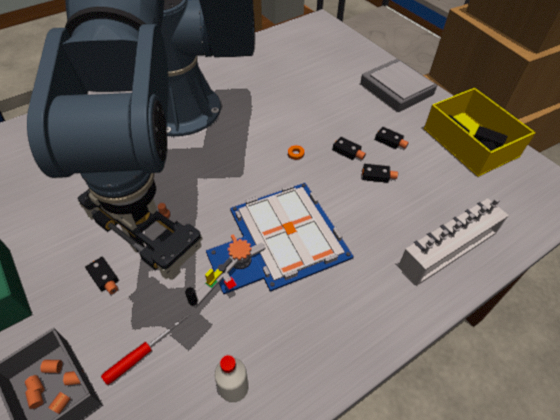

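Post, fin and pawl all look right: the fin is in line over the green patch, and the handle came up hard against its stop. Casing A is near (0.444,-0.400). I go above it with the gripper open.

jog_arm(
  rows=[
    [[1,-0.026,-0.013,0,-0.119],[1,-0.026,-0.013,0,-0.119],[1,-0.026,-0.013,0,-0.119],[1,-0.026,-0.013,0,-0.119],[1,-0.026,-0.013,0,-0.119],[1,-0.026,-0.013,0,-0.119],[1,-0.026,-0.013,0,-0.119],[1,-0.026,-0.013,0,-0.119]],
  ],
)

```text
time: 21.05
ee_pos: [0.5223, -0.3624, 0.24]
tool_rot: [-2.951, 1.077, 0.001]
wrist_force: [0.2, -0.3, 0.3]
grip_width: 0.0932
```

jog_arm(
  rows=[
    [[1,-0.026,-0.013,0,-0.119],[1,-0.026,-0.013,0,-0.119],[1,-0.026,-0.013,0,-0.119],[1,-0.026,-0.013,0,-0.119],[1,-0.026,-0.013,0,-0.119],[1,-0.026,-0.013,0,-0.119],[1,0,0,0,0],[1,0,0,0,0]],
  ],
)

```text
time: 21.72
ee_pos: [0.4449, -0.4015, 0.2403]
tool_rot: [-2.362, 2.071, 0.0]
wrist_force: [0.3, -0.2, -0.7]
grip_width: 0.0931
```

```bash
cat >> h.py <<'E'
def yaw(s):
    from scipy.spatial.transform import Rotation as R
    x=R.from_rotvec(s['tool_rot']).as_matrix()[:,0];return np.degrees(np.arctan2(x[1],x[0]))
E
cat > look.py <<'E'
# usage: look.py name cx cy  -> ortho and min-area rect of dark block
import sys
from h import *
np.set_printoptions(precision=4,suppress=True)
nm=sys.argv[1];cx,cy=map(float,sys.argv[2:4])
p=read_camera('wrist');s=get_state()
print(s['time'],s['ee_pos'],'yaw',round(yaw(s),1),'gw',s['grip_width'])
res=.0003;half=.09
o=ortho(p,cx,cy,.024,half,res)
hsv=cv2.cvtColor(o,cv2.COLOR_BGR2HSV)
dark=((hsv[...,2]<75)).astype(np.uint8)
dark=cv2.morphologyEx(dark,cv2.MORPH_CLOSE,np.ones((25,25),np.uint8))
dark=cv2.morphologyEx(dark,cv2.MORPH_OPEN,np.ones((9,9),np.uint8))
cop=((hsv[...,0]<15)&(hsv[...,1]>100)&(hsv[...,2]>110)).astype(np.uint8)
cs,_=cv2.findContours(dark,cv2.RETR_EXTERNAL,cv2.CHAIN_APPROX_NONE)
n=o.shape[0];best=None
for c in cs:
    if cv2.contourArea(c)*res*res<.0015: continue
    r=cv2.minAreaRect(c);(u,v),(a,b),ang=r
    W=np.array([cx+(u-n/2+.5)*res,cy-(v-n/2+.5)*res])
    box=cv2.boxPoints(r);cv2.polylines(o,[box.astype(int)],True,(255,0,255),1)
    e=box[1]-box[0];f=box[2]-box[1]
    L=e if np.hypot(*e)>np.hypot(*f) else f
    L=L/np.hypot(*L)
    # nut side: copper centroid near
    ys,xs=np.nonzero(cop);sel=np.hypot(xs-u,ys-v)<.06/res
    if sel.sum()>50:
        m=np.array([xs[sel].mean()-u,ys[sel].mean()-v]); L=L*np.sign(L@m)
        cu,cv_=xs[sel].mean(),ys[sel].mean();Wn=np.array([cx+(cu-n/2+.5)*res,cy-(cv_-n/2+.5)*res]);print('copper',Wn,sel.sum())
    d=np.array([L[0],-L[1]]);mid=W+d*.010
    print('block ctr',W,'size mm',np.round(np.array([a,b])*res*1e3,1),'dir deg',round(np.degrees(np.arctan2(d[1],d[0])),1),'mid',mid)
cv2.imwrite('pics/'+nm+'.png',o);save(p,nm+'f')
E
python3 look.py a1 .444 -.40
```

```text
21.7667 [ 0.4453 -0.4013  0.2403] yaw -82.4 gw 0.09288377579866576
copper [ 0.4777 -0.3994] 3903
block ctr [ 0.4337 -0.4046] size mm [42.8 70.1] dir deg 6.7 mid [ 0.4436 -0.4034]
```

View pics/a1.png

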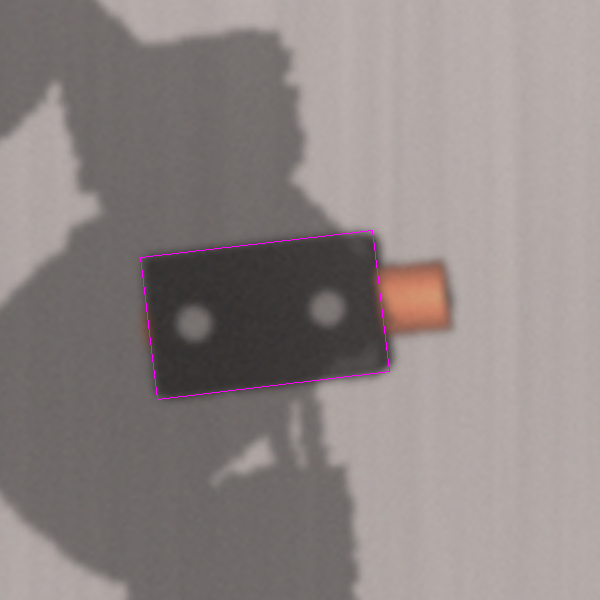

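View pics/a1f.png

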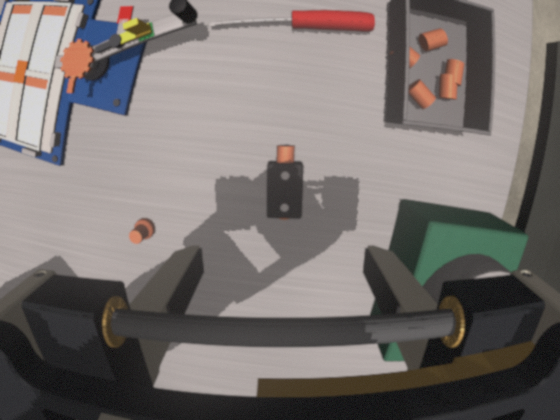

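Run:
```python
from h import *
np.set_printoptions(precision=3,suppress=True)
p=read_camera('wrist')
for uv in ((400,203),(385,355),(520,235),(410,235)):
    print(uv,[at_z(p,*uv,z,True) for z in (0,.05,.1)])
p=read_camera('scene')
for uv in ((25,285),(3,325),(0,245),(0,265)): print(uv,[at_z(p,*uv,z) for z in (0,.05,.1)])
p=read_camera('side');im=cv2.resize(p['frame'],None,fx=4,fy=4,interpolation=cv2.INTER_CUBIC);cv2.imwrite('pics/d13.png',im[4*50:4*190,4*220:4*410])
```

```text
(400, 203) [array([ 0.433, -0.564,  0.   ]), array([ 0.444, -0.543,  0.05 ]), array([ 0.456, -0.521,  0.1  ])]
(385, 355) [array([ 0.166, -0.616,  0.   ]), array([ 0.21 , -0.588,  0.05 ]), array([ 0.254, -0.561,  0.1  ])]
(520, 235) [array([ 0.411, -0.803,  0.   ]), array([ 0.425, -0.752,  0.05 ]), array([ 0.439, -0.702,  0.1  ])]
(410, 235) [array([ 0.389, -0.591, -0.   ]), array([ 0.406, -0.566,  0.05 ]), array([ 0.423, -0.542,  0.1  ])]
(25, 285) [array([ 0.357, -0.557,  0.   ]), array([ 0.397, -0.545,  0.05 ]), array([ 0.438, -0.533,  0.1  ])]
(3, 325) [array([ 0.427, -0.619,  0.   ]), array([ 0.463, -0.603,  0.05 ]), array([ 0.5  , -0.588,  0.1  ])]
(0, 245) [array([ 0.215, -0.577,  0.   ]), array([ 0.264, -0.564,  0.05 ]), array([ 0.313, -0.551,  0.1  ])]
(0, 265) [array([ 0.272, -0.59 ,  0.   ]), array([ 0.318, -0.577,  0.05 ]), array([ 0.363, -0.563,  0.1  ])]
```

View pics/d13.png

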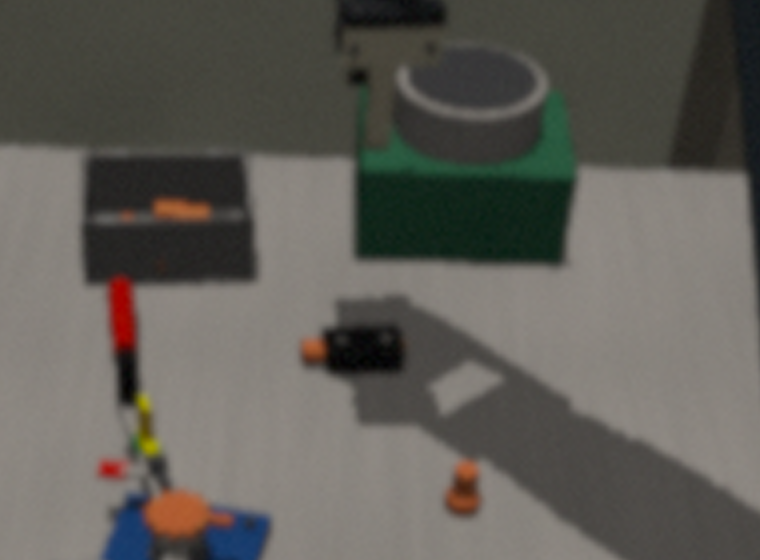

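The green box edge is at about y=-0.53 and the gripper body will reach -0.50, so there's clearance. Descend on casing A.

jog_arm(
  rows=[
    [[1,-0.011,-0.005,-0.06,-0.015],[1,0,0,-0.075,0],[1,0,0,-0.075,0],[1,0,0,-0.075,0],[1,0,0,-0.075,0],[1,0,0,-0.06,0],[1,0,0,-0.02,0],[1,0,0,0,0]],
  ],
)

```text
time: 22.58
ee_pos: [0.4389, -0.4029, 0.0183]
tool_rot: [-2.345, 2.09, 0.007]
wrist_force: [0.6, -0.4, 0.5]
grip_width: 0.0929
```

```bash
python3 st.py;python3 - <<'E'
from h import *
p=read_camera('wrist');save(p,'w14')
E
```

```text
22.5833 [ 0.4389 -0.4029  0.0183] [-2.3447  2.0903  0.0066] 0.09292517520802004 [ 0.6094 -0.4448  0.5132] [-0.8208  0.6961  1.6545  0.      0.7952  0.6353]
0.30046585431906214 -116.69377028505369
```

View pics/w14.png

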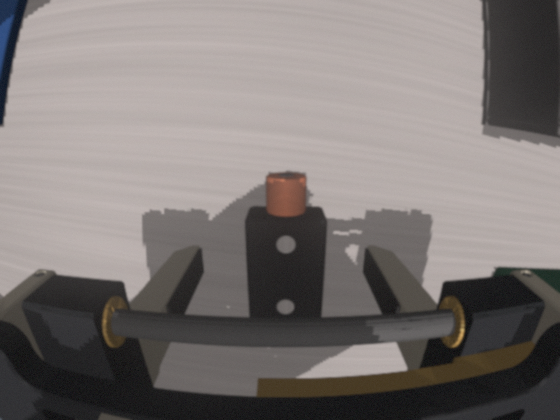

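jog_arm(
  rows=[
    [[1,0,0,-0.021,0],[1,0,0,0,0],[0,0,0,0,0],[0,0,0,0,0],[0,0,0,0,0],[0,0,0,0,0],[0,0,0,0,0],[0,0,0,0,0]],
  ],
)

```text
time: 23.3
ee_pos: [0.4395, -0.4043, 0.0102]
tool_rot: [2.343, -2.092, 0.0]
wrist_force: [-0.1, -0.2, 0.3]
grip_width: 0.0575
```

jog_arm(
  rows=[
    [[0,0,0,0,0],[0,0,0,0,0],[0,0,0,0,0],[0,0,0,0,0]],
  ],
)

```text
time: 23.63
ee_pos: [0.4394, -0.4042, 0.01]
tool_rot: [2.343, -2.092, 0.0]
wrist_force: [-0.3, -0.3, 0.6]
grip_width: 0.0434
```

jog_arm(
  rows=[
    [[0,0,0,0.02,0],[0,0,0,0.05,0],[0,0,0,0.06,0],[0,0,0,0.06,0],[0,0,0,0.0,0],[0,0,0,0,0]],
  ],
)

```text
time: 24.13
ee_pos: [0.4399, -0.4048, 0.1069]
tool_rot: [2.343, -2.092, 0.005]
wrist_force: [0.1, -0.9, -1.5]
grip_width: 0.0435
```

```bash
python3 st.py;python3 - <<'E'
from h import *
p=read_camera('wrist');save(p,'w15')
E
```

```text
24.1333 [ 0.4399 -0.4048  0.1069] [ 2.3432 -2.0922  0.0051] 0.04351927926354716 [ 0.1233 -0.8544 -1.5079] [-0.8216  0.5651  1.6205  0.      0.9527  0.6361]
0.3016243937312634 -116.35573133486714
```

View pics/w15.png

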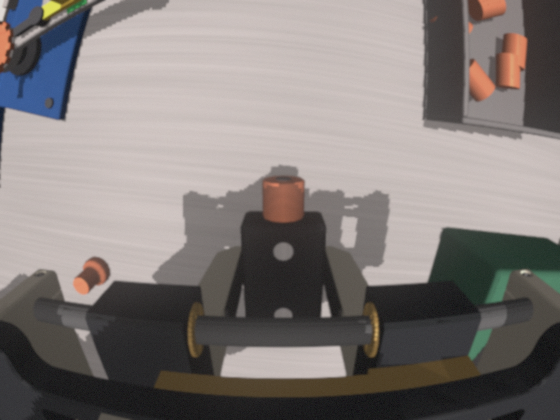

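Casing A is held at 43.5 mm opening. Carry it to pocket 3 at a safe height.

jog_arm(
  rows=[
    [[0,0.013,0.07,0,-0.028],[0,0.013,0.07,0,-0.028],[0,0.013,0.07,0,-0.028],[0,0.013,0.07,0,-0.028],[0,0.013,0.07,0,-0.028],[0,0.013,0.07,0,-0.028],[0,0.013,0.07,0,-0.028],[0,0.013,0.07,0,-0.028]],
  ],
)

```text
time: 24.85
ee_pos: [0.4906, -0.1222, 0.1037]
tool_rot: [2.08, -2.353, -0.003]
wrist_force: [0.6, 0.2, -0.8]
grip_width: 0.0438
```

jog_arm(
  rows=[
    [[0,0.013,0.07,0,-0.028],[0,0.012,0.07,0,-0.026],[0,0,0.063,0,0],[0,0,0,-0.02,0],[0,0,0,0,0],[0,0,0,0,0]],
  ],
)

```text
time: 25.35
ee_pos: [0.503, -0.0229, 0.0938]
tool_rot: [2.014, -2.408, -0.003]
wrist_force: [-0.2, -1.1, -2.1]
grip_width: 0.0437
```

```bash
cat > pl.py <<'E'
# usage: pl.py pocket_x pocket_y(mm) offset(mm) : remaining move of the TCP
import sys
from h import *
np.set_printoptions(precision=4,suppress=True)
px,py,off=[float(v)/1e3 for v in sys.argv[1:4]]
s=get_state();t=w(px+off,py,0)
print(s['time'],s['ee_pos'],'yaw',round(yaw(s),2),'gw',s['grip_width'],'F',s['wrist_force'])
d=t-s['ee_pos'];print('target',t[:2],'units',np.round(d[:2]/.5,4),'twist deg',round(((-100.2-yaw(s)+90)%180)-90,2))
p=read_camera('wrist');save(p,sys.argv[4])
E
python3 pl.py -54 -38 -4 w16
```

```text
25.35 [ 0.503  -0.0229  0.0938] yaw -100.18 gw 0.0437027752723476 F [-0.1518 -1.0836 -2.1107]
target [ 0.5045 -0.0234] units [ 0.0029 -0.001 ] twist deg -0.02
```

View pics/w16.png

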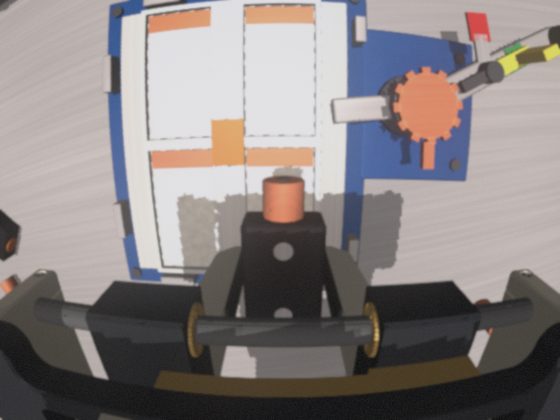

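jog_arm(
  rows=[
    [[0,0.003,-0.001,-0.05,0],[0,0,0,-0.05,0],[0,0,0,-0.025,0],[0,0,0,-0.006,0],[0,0,0,0,0],[0,0,0,0,0]],
  ],
)

```text
time: 25.9
ee_pos: [0.5056, -0.0241, 0.0298]
tool_rot: [-2.013, 2.411, -0.0]
wrist_force: [0.4, -1.0, -1.5]
grip_width: 0.0438
```

jog_arm(
  rows=[
    [[0,0,0,-0.004,0],[0,0,0,-0.004,0],[0,0,0,0,0]],
  ],
)

```text
time: 26.15
ee_pos: [0.5064, -0.0239, 0.0275]
tool_rot: [-2.014, 2.409, -0.003]
wrist_force: [-7.6, -2.7, 23.2]
grip_width: 0.0435
```

Contact at a casing bottom height of about 17.5 mm, which matches a floor level with the rim top (18 mm). Look before releasing.

Run:
```python
from h import *
p=read_camera('wrist');save(p,'w17')
p=read_camera('scene')
im=cv2.resize(p['frame'],None,fx=4,fy=4,interpolation=cv2.INTER_CUBIC);cv2.imwrite('pics/s17.png',im[4*170:4*310,4*180:4*375])
p=read_camera('side')
im=cv2.resize(p['frame'],None,fx=4,fy=4,interpolation=cv2.INTER_CUBIC);cv2.imwrite('pics/d17.png',im[4*150:4*290,4*180:4*350])
```

```text
(no output)
```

View pics/w17.png

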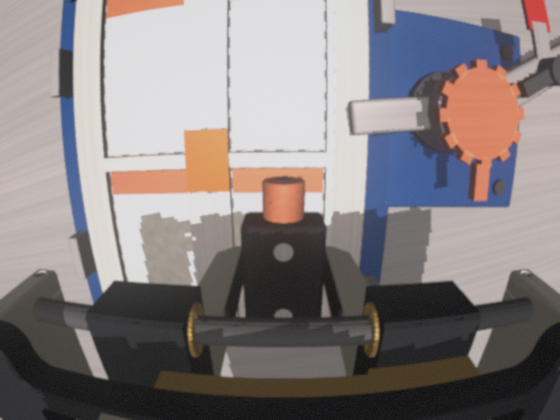

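View pics/s17.png

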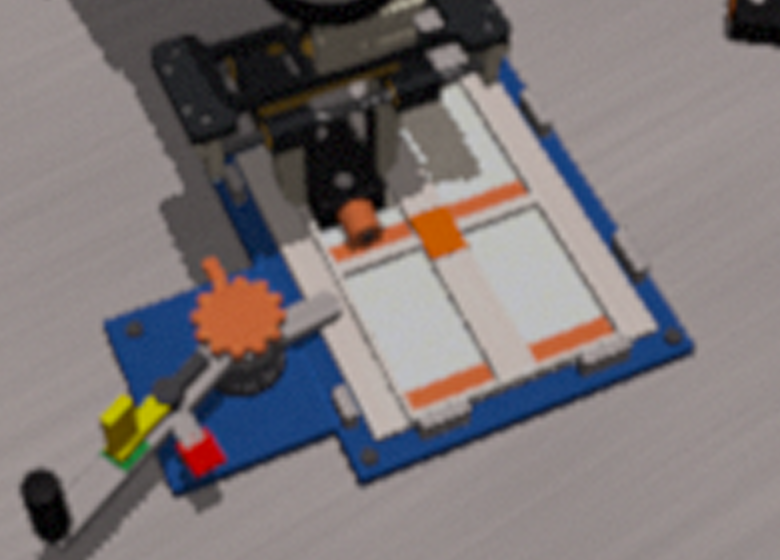

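View pics/d17.png

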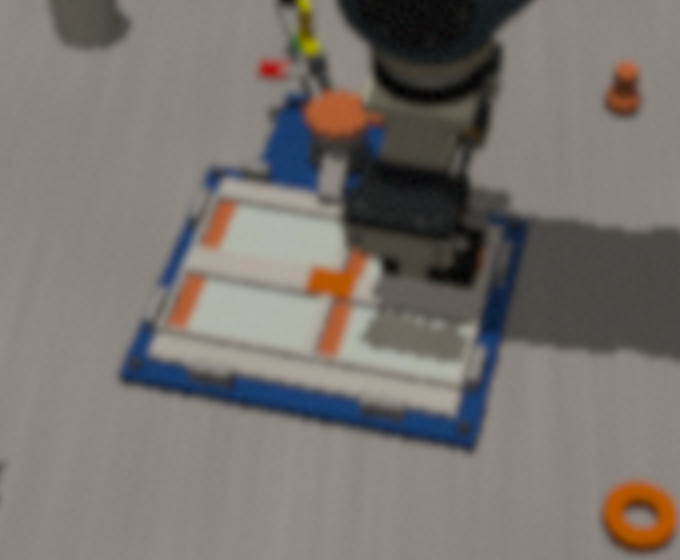

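jog_arm(
  rows=[
    [[0,0,0,0.004,0],[0.62,0,0,0,0],[0.62,0,0,0,0],[0.62,0,0,0,0],[0.62,0,0,0.02,0],[0.62,0,0,0.06,0],[0.62,0,0,0.08,0],[0.62,0,0,0.08,0]],
  ],
)

```text
time: 26.97
ee_pos: [0.5047, -0.0231, 0.149]
tool_rot: [2.014, -2.409, -0.002]
wrist_force: [0.8, -0.9, 0.0]
grip_width: 0.0577
```

jog_arm(
  rows=[
    [[1,0,0,0.08,0],[1,0,0,0.08,0],[1,0,0,0.04,0],[1,0,0,0,0],[1,0,0,0,0]],
  ],
)

```text
time: 27.38
ee_pos: [0.5056, -0.0232, 0.2487]
tool_rot: [-2.014, 2.409, -0.003]
wrist_force: [-0.1, -0.3, 0.3]
grip_width: 0.0863
```

```bash
cat > ck.py <<'E'
# ortho view of tray in station axes
import sys
from h import *
np.set_printoptions(precision=4,suppress=True)
p=read_camera('wrist');s=get_state();print(s['time'],s['ee_pos'],yaw(s),s['grip_width'])
z=float(sys.argv[2]) if len(sys.argv)>2 else .018
res=.0005;o=ortho(p,ST[0],ST[1],z,.15,res,rot=ST[2]);n=o.shape[0]
for i,(px,py) in enumerate(((54,38),(54,-38),(-54,38),(-54,-38))):
    a=lambda x,y:(int(n/2+x/1e3/res),int(n/2-y/1e3/res))
    cv2.rectangle(o,a(px-50,py+26),a(px+50,py-26),(255,0,255),1)
cv2.imwrite('pics/'+sys.argv[1]+'.png',o);save(p,sys.argv[1]+'f')
E
python3 ck.py k1
```

```text
27.4333 [ 0.505  -0.0231  0.2473] -100.19786244574254 0.0902678403898555
```

View pics/k1.png

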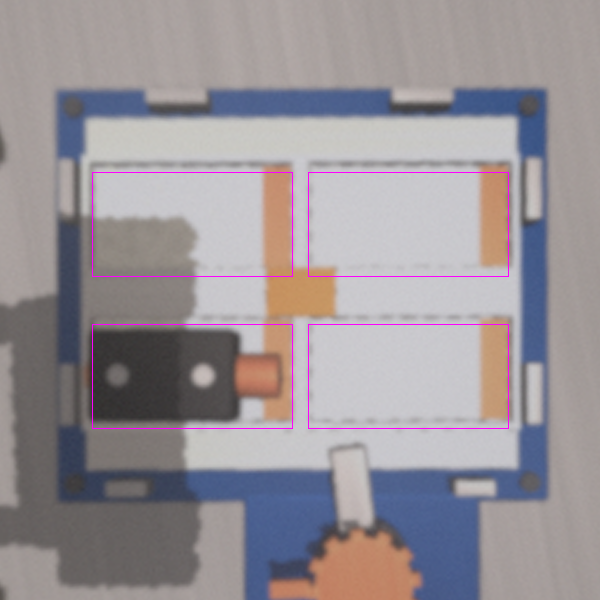

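```bash
sed -i "s/o=ortho(p,cx,cy,.024,half,res)/Z=float(sys.argv[4]) if len(sys.argv)>4 else .024\no=ortho(p,cx,cy,Z,half,res)/" look.py; python3 look.py a2 .509 -.024 .042; python3 ck.py k2 .018
python3 - <<'E'
import cv2
o=cv2.imread('pics/k2.png')
cv2.imwrite('pics/k2c.png',cv2.resize(o[140:440,60:540],None,fx=1.6,fy=1.6,interpolation=cv2.INTER_CUBIC))
E
```

```text
27.4833 [ 0.5048 -0.0231  0.2466] yaw -100.2 gw 0.09169966438965589
copper [ 0.5412 -0.0299] 2995
block ctr [ 0.4899 -0.0205] size mm [48.6 42.1] dir deg -9.5 mid [ 0.4998 -0.0221]
27.5333 [ 0.5047 -0.0231  0.2463] -100.20066377477549 0.09198988052684746
```

View pics/a2.png

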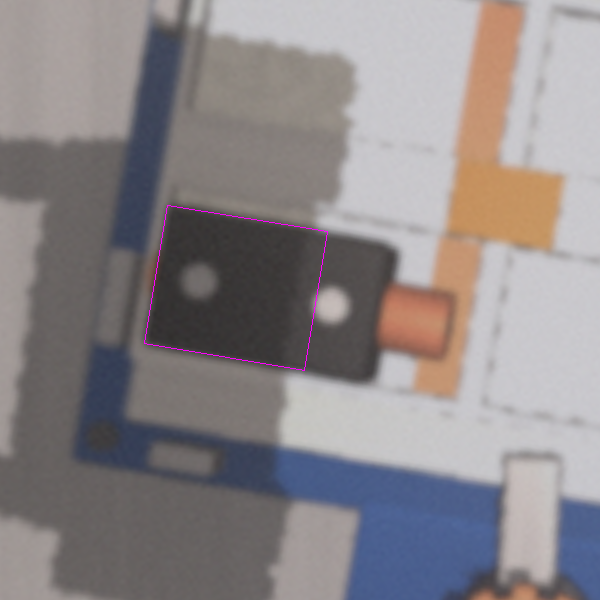

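View pics/k2c.png

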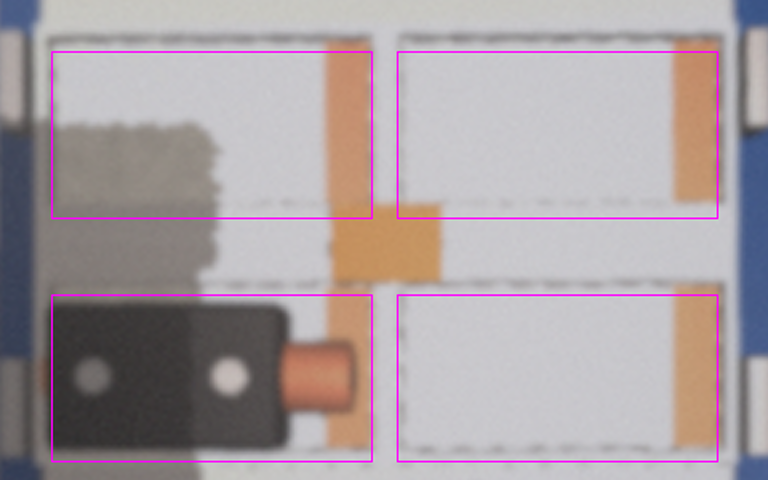

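Casing A lies in pocket 3 with its nut on the copper patch. The view shows the tray about 3 mm further +y than my model, so I correct it to (0.5695, 0.0066). Now relook at the other three casings.

```bash
sed -i 's/^ST=.*/ST=[.5695,.0066,-.1785]/' h.py
python3 - <<'E'
from h import *
np.set_printoptions(precision=4,suppress=True)
p=read_camera('scene');o=ortho(p,.50,.36,.02,.15,.0005,fish=False);cv2.imwrite('pics/os.png',o)
p=read_camera('side');o=ortho(p,.50,.36,.02,.15,.0005,fish=False);cv2.imwrite('pics/od.png',o)
E
```

```text
(no output)
```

View pics/os.png

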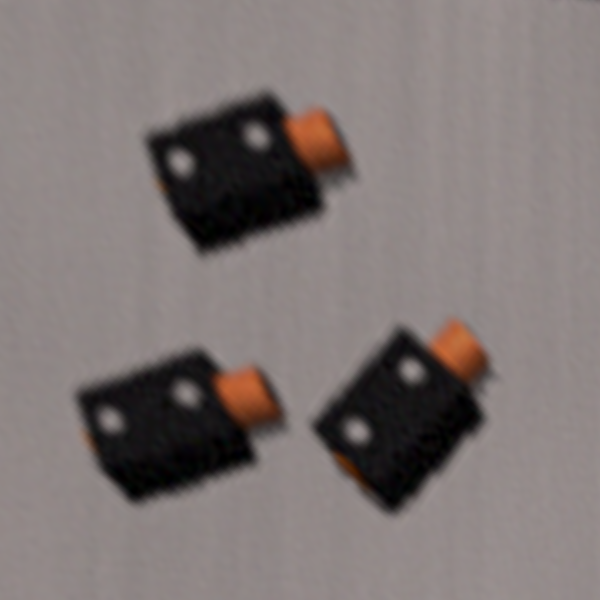

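View pics/od.png

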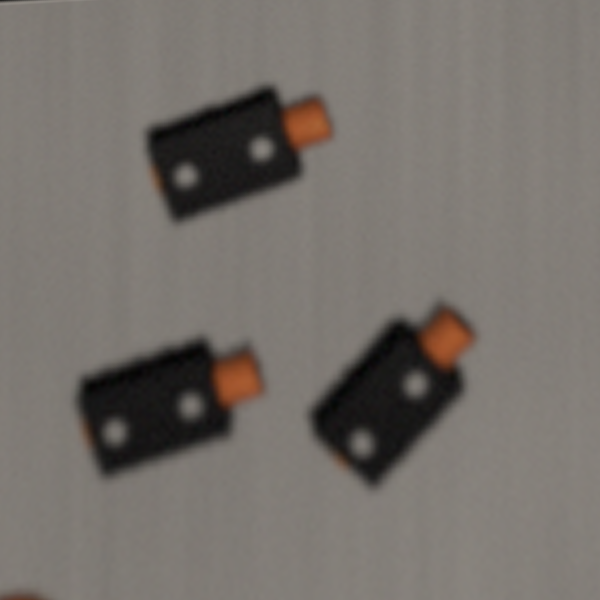

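jog_arm(
  rows=[
    [[1,0.008,0.066,0,0.095],[1,0.008,0.066,0,0.095],[1,0.008,0.066,0,0.095],[1,0.008,0.066,0,0.095],[1,0.008,0.066,0,0.095],[1,0.008,0.066,0,0.095],[1,0.008,0.066,0,0.095],[1,0.008,0.066,0,0.095]],
  ],
)

```text
time: 28.3
ee_pos: [0.5371, 0.2424, 0.2465]
tool_rot: [2.794, -1.433, -0.002]
wrist_force: [-0.9, -0.5, 0.4]
grip_width: 0.0931
```

jog_arm(
  rows=[
    [[1,0.008,0.066,0,0.095],[1,0.006,0.066,-0.01,0.095],[1,0,0,0,0],[1,0,0,0,0],[1,0,0,0,0]],
  ],
)

```text
time: 28.72
ee_pos: [0.5442, 0.3063, 0.2417]
tool_rot: [2.919, -1.158, -0.001]
wrist_force: [-0.4, -0.4, 0.3]
grip_width: 0.0932
```

```bash
python3 look.py b1 .545 .31
```

```text
28.7667 [0.5444 0.3059 0.2421] yaw -43.3 gw 0.09319668337770684
copper [0.5753 0.3383] 3528
block ctr [0.5408 0.3006] size mm [43.  54.1] dir deg 47.2 mid [0.5476 0.308 ]
```

View pics/b1.png

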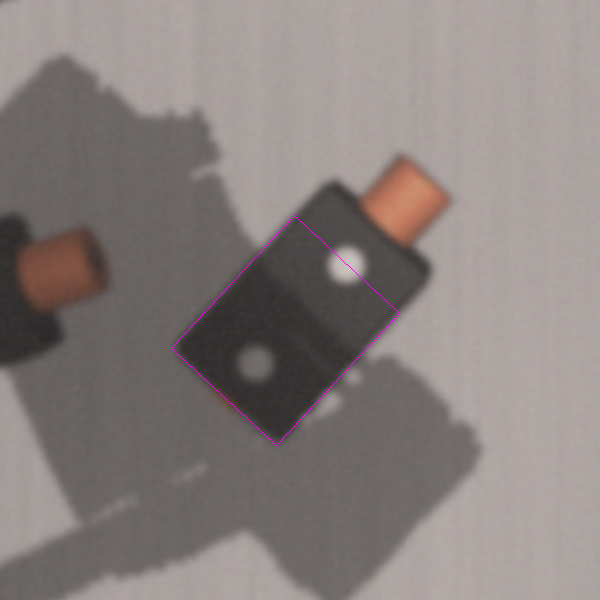

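Casing B: mid (0.553,0.314), direction 47° (the rectangle was cut short by a highlight, so I used its back edge). Descend with the grip 3 mm toward the nut.

jog_arm(
  rows=[
    [[1,0.021,0.02,-0.06,0.008],[1,0,0,-0.075,0],[1,0,0,-0.075,0],[1,0,0,-0.075,0],[1,0,0,-0.075,0],[1,0,0,-0.06,0],[1,0,0,-0.025,0],[1,0,0,0,0]],
  ],
)

```text
time: 29.43
ee_pos: [0.5538, 0.3152, 0.0176]
tool_rot: [2.922, -1.146, -0.005]
wrist_force: [0.3, 1.0, -0.1]
grip_width: 0.0933
```

```bash
sed -i 's/<75/<92/' look.py; python3 st.py;python3 - <<'E'
from h import *
p=read_camera('wrist');save(p,'w18')
E
```

```text
29.4333 [0.5538 0.3152 0.0176] [ 2.9216 -1.1456 -0.0049] 0.09326152520657537 [ 0.3154  1.0217 -0.0688] [ 0.4444  0.7545  1.5341 -0.0001  0.8576  1.1918]
0.4472621269927806 92.72696722338488
```

View pics/w18.png

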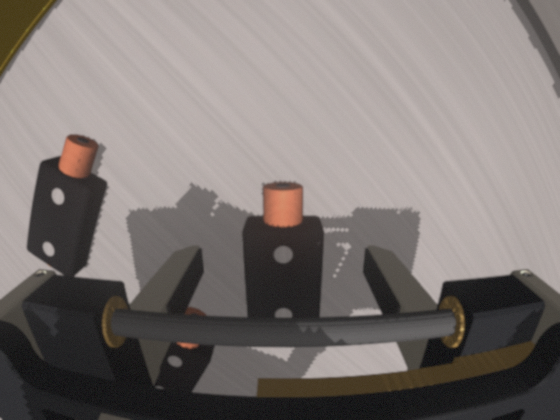

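jog_arm(
  rows=[
    [[1,0,0,-0.018,0],[1,0,0,0,0],[0,0,0,0,0],[0,0,0,0,0],[0,0,0,0,0],[0,0,0,0,0],[0,0,0,0,0],[0,0,0,0,0]],
  ],
)

```text
time: 30.15
ee_pos: [0.555, 0.3169, 0.0112]
tool_rot: [-2.926, 1.144, -0.0]
wrist_force: [0.0, -0.4, -0.7]
grip_width: 0.0579
```

jog_arm(
  rows=[
    [[0,0,0,0,0],[0,0,0,0,0],[0,0,0,0,0],[0,0,0,0,0]],
  ],
)

```text
time: 30.48
ee_pos: [0.5549, 0.3168, 0.011]
tool_rot: [2.926, -1.144, -0.0]
wrist_force: [-0.9, 0.1, -0.1]
grip_width: 0.0435
```

jog_arm(
  rows=[
    [[0,0,0,0.02,0],[0,0,0,0.05,0],[0,0,0,0.06,0],[0,0,0,0.06,0],[0,0,0,0.0,0],[0,0,0,0,0]],
  ],
)

```text
time: 30.98
ee_pos: [0.5557, 0.3172, 0.1081]
tool_rot: [-2.923, 1.143, -0.004]
wrist_force: [-0.4, -0.8, -1.2]
grip_width: 0.0438
```

```bash
python3 pl.py 54 -38 3 w19
```

```text
30.9833 [0.5557 0.3172 0.1081] yaw -42.72 gw 0.04379409616169398 F [-0.403  -0.781  -1.2069]
target [ 0.6188 -0.0409] units [ 0.1263 -0.7162] twist deg -57.48
```

View pics/w19.png

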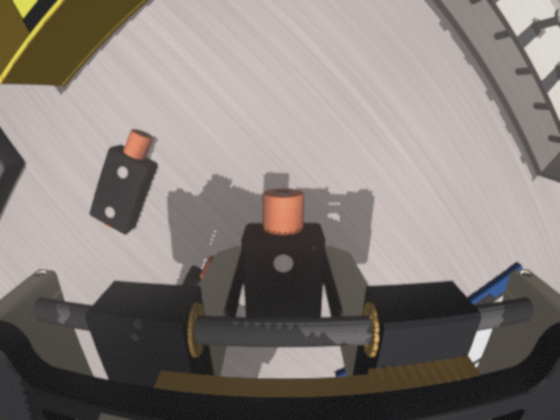

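jog_arm(
  rows=[
    [[0,0.012,-0.065,0,-0.088],[0,0.012,-0.065,0,-0.088],[0,0.012,-0.065,0,-0.088],[0,0.012,-0.065,0,-0.088],[0,0.012,-0.065,0,-0.088],[0,0.012,-0.065,0,-0.088],[0,0.012,-0.065,0,-0.088],[0,0.012,-0.065,0,-0.088]],
  ],
)

```text
time: 31.7
ee_pos: [0.602, 0.0552, 0.1044]
tool_rot: [2.311, -2.126, -0.003]
wrist_force: [0.4, -0.4, -1.3]
grip_width: 0.0437
```

jog_arm(
  rows=[
    [[0,0.012,-0.065,0,-0.088],[0,0.012,-0.065,0,-0.088],[0,0.006,-0.066,0,-0.078],[0,0,0,-0.02,0],[0,0,0,0,0],[0,0,0,0,0]],
  ],
)

```text
time: 32.2
ee_pos: [0.6168, -0.0407, 0.0944]
tool_rot: [2.015, -2.408, -0.004]
wrist_force: [0.1, 0.4, -0.5]
grip_width: 0.0439
```

```bash
python3 pl.py 54 -38 3 w20
```

```text
32.2 [ 0.6168 -0.0407  0.0944] yaw -100.16 gw 0.04390237314327124 F [ 0.0947  0.409  -0.4784]
target [ 0.6188 -0.0409] units [ 0.0041 -0.0005] twist deg -0.04
```

View pics/w20.png

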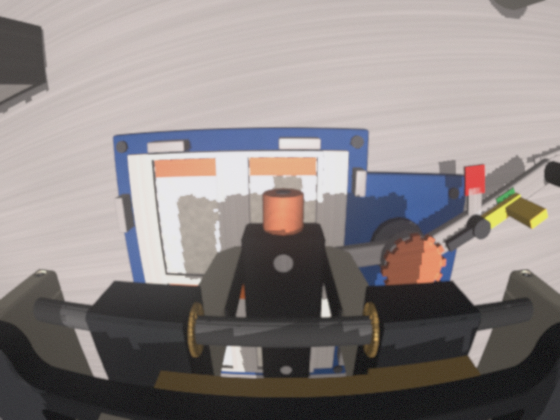

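jog_arm(
  rows=[
    [[0,0.004,0,-0.05,0],[0,0,0,-0.05,0],[0,0,0,-0.02,0],[0,0,0,-0.004,0],[0,0,0,0,0],[0,0,0,0,0]],
  ],
)

```text
time: 32.75
ee_pos: [0.6206, -0.0408, 0.0352]
tool_rot: [-2.015, 2.409, -0.002]
wrist_force: [0.2, -0.6, -0.5]
grip_width: 0.044
```

jog_arm(
  rows=[
    [[0,0,0,-0.004,0],[0,0,0,-0.003,0],[0,0,0,0,0]],
  ],
)

```text
time: 33.0
ee_pos: [0.6201, -0.0412, 0.0309]
tool_rot: [-2.015, 2.41, -0.001]
wrist_force: [-0.0, 0.6, -1.3]
grip_width: 0.0433
```

```bash
python3 pl.py 54 -38 3 w21
```

```text
33.0 [ 0.6201 -0.0412  0.0309] yaw -100.2 gw 0.043309782756282764 F [-0.0261  0.5671 -1.3311]
target [ 0.6188 -0.0409] units [-0.0025  0.0006] twist deg -0.0
```

View pics/w21.png

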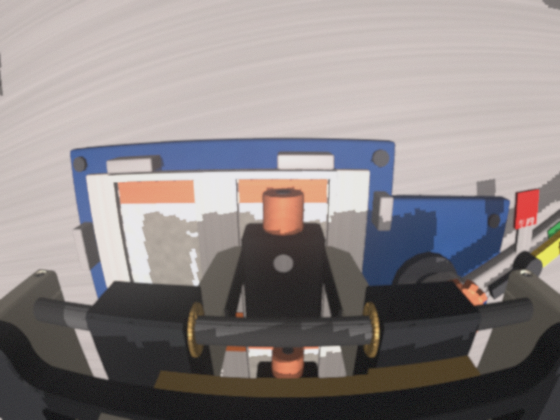

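jog_arm(
  rows=[
    [[0,-0.003,0,-0.003,0],[0,0,0,-0.003,0],[0,0,0,0,0]],
  ],
)

```text
time: 33.3
ee_pos: [0.6186, -0.0413, 0.0289]
tool_rot: [-2.015, 2.41, -0.001]
wrist_force: [-5.5, 0.7, 14.3]
grip_width: 0.0434
```

jog_arm(
  rows=[
    [[0,0,0,-0.002,0],[0,0,0,0,0]],
  ],
)

```text
time: 33.47
ee_pos: [0.6186, -0.0413, 0.0289]
tool_rot: [-2.015, 2.41, -0.001]
wrist_force: [-10.6, 0.2, 24.9]
grip_width: 0.0438
```

jog_arm(
  rows=[
    [[0,0,0,0.004,0],[0.6,0,0,0,0],[0.6,0,0,0,0],[0.6,0,0,0,0],[0.6,0,0,0.02,0],[0.6,0,0,0.06,0],[0.6,0,0,0.08,0],[0.6,0,0,0.08,0]],
  ],
)

```text
time: 34.13
ee_pos: [0.6178, -0.0411, 0.1498]
tool_rot: [2.014, -2.409, -0.002]
wrist_force: [1.0, -0.1, 0.9]
grip_width: 0.0558
```

jog_arm(
  rows=[
    [[1,-0.03,0.005,0.08,0],[1,-0.04,0.005,0.08,0],[1,-0.04,0,0.04,0],[1,0,0,0,0],[1,0,0,0,0]],
  ],
)

```text
time: 34.55
ee_pos: [0.5653, -0.0364, 0.2463]
tool_rot: [-2.014, 2.409, -0.003]
wrist_force: [-0.4, -0.4, -0.1]
grip_width: 0.0842
```

```bash
python3 ck.py k3
```

```text
34.6 [ 0.5652 -0.0365  0.2447] -100.2069398041027 0.08864892501744281
```

View pics/k3.png

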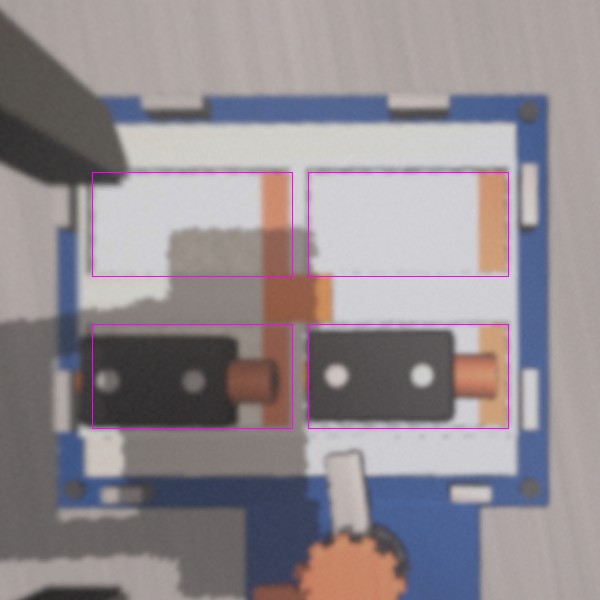

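Both casings are seated (pockets 3 and 1, nuts on copper). Now casing C.

jog_arm(
  rows=[
    [[1,-0.023,0.063,0,0.043],[1,-0.023,0.063,0,0.043],[1,-0.023,0.063,0,0.043],[1,-0.023,0.063,0,0.043],[1,-0.023,0.063,0,0.043],[1,-0.023,0.063,0,0.043],[1,-0.023,0.063,0,0.043],[1,-0.023,0.063,0,0.043]],
  ],
)

```text
time: 35.27
ee_pos: [0.4725, 0.2171, 0.243]
tool_rot: [2.415, -2.006, -0.002]
wrist_force: [0.2, -0.7, 0.8]
grip_width: 0.093
```

jog_arm(
  rows=[
    [[1,-0.023,0.063,0,0.043],[1,-0.023,0.063,0,0.043],[1,-0.023,0.063,0,0.043],[1,0,0,0,0],[1,0,0,0,0],[1,0,0,0,0]],
  ],
)

```text
time: 35.77
ee_pos: [0.4388, 0.3098, 0.2434]
tool_rot: [2.543, -1.842, -0.001]
wrist_force: [0.2, -0.8, 0.4]
grip_width: 0.0935
```

```bash
python3 look.py c1 .438 .31
```

```text
35.8167 [0.439  0.3094 0.2437] yaw -71.9 gw 0.09284734277614215
copper [0.471  0.3178] 4095
block ctr [0.4292 0.3036] size mm [45.7 72.5] dir deg 18.6 mid [0.4386 0.3068]
```

View pics/c1.png

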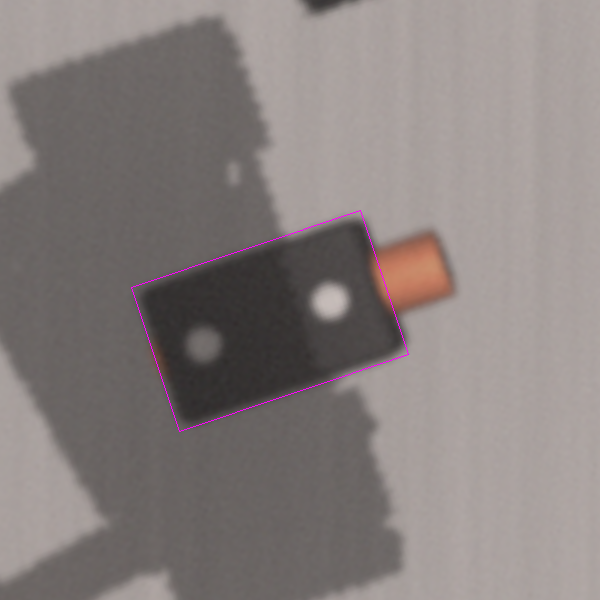

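View pics/c1f.png

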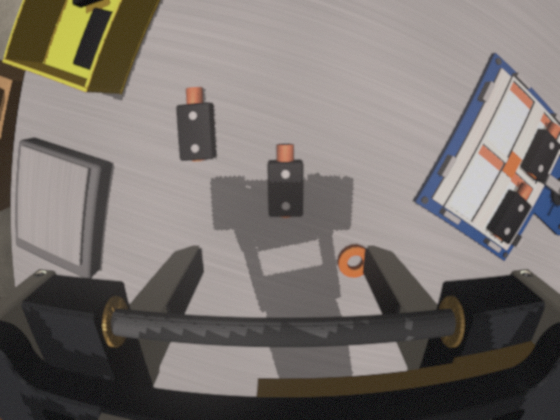

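jog_arm(
  rows=[
    [[1,-0.006,-0.007,-0.06,0.008],[1,0,0,-0.075,0],[1,0,0,-0.075,0],[1,0,0,-0.075,0],[1,0,0,-0.075,0],[1,0,0,-0.06,0],[1,0,0,-0.03,0],[1,0,0,-0.017,0]],
  ],
)

```text
time: 36.48
ee_pos: [0.4352, 0.3048, 0.0086]
tool_rot: [2.547, -1.833, -0.002]
wrist_force: [1.3, -0.3, 0.9]
grip_width: 0.0928
```

jog_arm(
  rows=[
    [[1,0,0,0,0],[1,0,0,0,0],[0,0,0,0,0],[0,0,0,0,0],[0,0,0,0,0],[0,0,0,0,0],[0,0,0,0,0],[0,0,0,0,0]],
  ],
)

```text
time: 37.15
ee_pos: [0.4358, 0.3067, 0.0114]
tool_rot: [-2.552, 1.832, -0.0]
wrist_force: [-0.9, 0.4, -0.2]
grip_width: 0.0574
```

jog_arm(
  rows=[
    [[0,0,0,0,0],[0,0,0,0,0],[0,0,0,0,0],[0,0,0,0,0]],
  ],
)

```text
time: 37.48
ee_pos: [0.4357, 0.3066, 0.0112]
tool_rot: [2.552, -1.832, -0.0]
wrist_force: [-0.0, -1.7, 1.5]
grip_width: 0.0437
```

jog_arm(
  rows=[
    [[0,0,0,0.02,0],[0,0,0,0.05,0],[0,0,0,0.06,0],[0,0,0,0.06,0],[0,0,0,0.0,0],[0,0,0,0,0]],
  ],
)

```text
time: 37.98
ee_pos: [0.4363, 0.307, 0.1078]
tool_rot: [-2.55, 1.83, -0.002]
wrist_force: [-0.4, 0.2, -2.8]
grip_width: 0.0439
```

```bash
python3 pl.py -54 38 -3 w22
```

```text
37.9833 [0.4363 0.307  0.1078] yaw -71.34 gw 0.04391284549757347 F [-0.3823  0.1647 -2.7851]
target [0.5202 0.0541] units [ 0.1677 -0.5057] twist deg -28.86
```

View pics/w22.png

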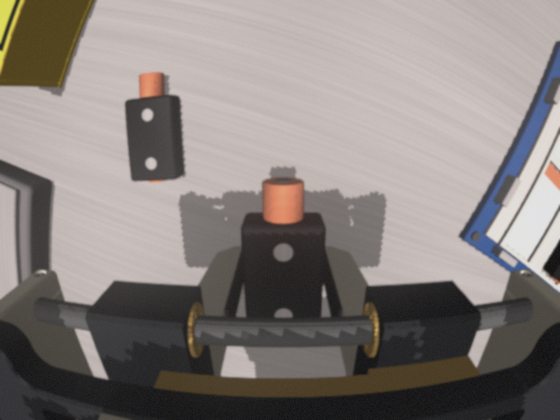

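Held. On to pocket 2.

jog_arm(
  rows=[
    [[0,0.021,-0.063,0,-0.06],[0,0.021,-0.063,0,-0.06],[0,0.021,-0.063,0,-0.06],[0,0.021,-0.063,0,-0.06],[0,0.021,-0.063,0,-0.06],[0,0.021,-0.063,0,-0.06],[0,0.021,-0.063,0,-0.06],[0,0.021,-0.065,0,-0.061]],
  ],
)

```text
time: 38.7
ee_pos: [0.5191, 0.052, 0.1047]
tool_rot: [2.01, -2.412, -0.003]
wrist_force: [0.7, 0.3, -1.9]
grip_width: 0.0435
```

jog_arm(
  rows=[
    [[0,0,0,-0.02,0],[0,0,0,0,0],[0,0,0,0,0]],
  ],
)

```text
time: 38.95
ee_pos: [0.5185, 0.0538, 0.0948]
tool_rot: [2.014, -2.408, -0.004]
wrist_force: [-0.3, 0.9, -1.9]
grip_width: 0.0438
```

```bash
python3 pl.py -54 38 -3 w23
```

```text
38.95 [0.5185 0.0538 0.0948] yaw -100.19 gw 0.043758245603411926 F [-0.304   0.9258 -1.9425]
target [0.5202 0.0541] units [0.0033 0.0007] twist deg -0.01
```

View pics/w23.png

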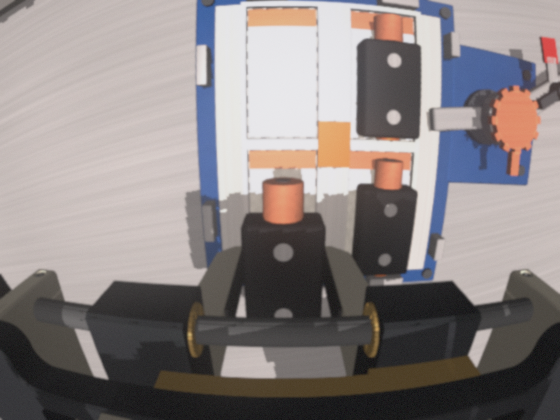

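jog_arm(
  rows=[
    [[0,0.001,0.001,-0.05,0],[0,0,0,-0.05,0],[0,0,0,-0.02,0],[0,0,0,-0.008,0],[0,0,0,-0.003,0],[0,0,0,0,0]],
  ],
)

```text
time: 39.5
ee_pos: [0.5206, 0.0545, 0.0313]
tool_rot: [-2.016, 2.409, -0.001]
wrist_force: [0.2, 0.1, -1.6]
grip_width: 0.0437
```

jog_arm(
  rows=[
    [[0,0,0,-0.003,0],[0,0,0,-0.002,0],[0,0,0,0,0]],
  ],
)

```text
time: 39.75
ee_pos: [0.5208, 0.0542, 0.0291]
tool_rot: [-2.014, 2.409, -0.001]
wrist_force: [-1.5, 1.0, 4.6]
grip_width: 0.0437
```

```bash
python3 pl.py -54 38 -3 w24
```

```text
39.75 [0.5208 0.0542 0.0291] yaw -100.2 gw 0.043683505561930965 F [-1.5048  1.03    4.5621]
target [0.5202 0.0541] units [-0.0014 -0.0001] twist deg 0.0
```

View pics/w24.png

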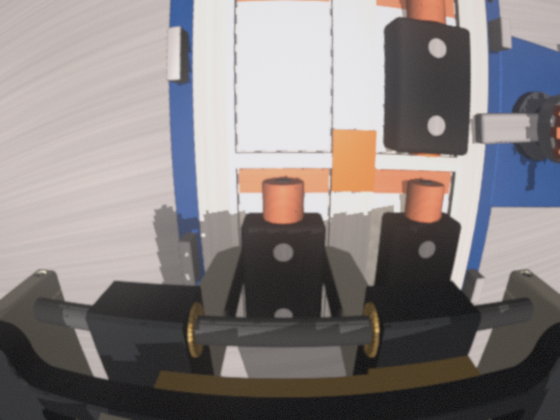

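Seated at 29.1 mm (light contact). Release with a small opening so as to clear the neighbour, then lift.

jog_arm(
  rows=[
    [[0,0,0,-0.001,0],[0.58,0,0,0,0],[0.58,0,0,0,0],[0.58,0,0,0,0],[0.58,0,0,0.02,0],[0.58,0,0,0.06,0],[0.58,0,0,0.08,0],[0.58,0,0,0.08,0]],
  ],
)

```text
time: 40.47
ee_pos: [0.5195, 0.054, 0.1493]
tool_rot: [2.014, -2.409, -0.002]
wrist_force: [0.5, -0.4, 0.6]
grip_width: 0.0539
```

jog_arm(
  rows=[
    [[1,0,0,0.08,0],[1,0,0,0.08,0],[1,0,0,0.04,0],[1,0,0,0,0],[1,0,0,0,0]],
  ],
)

```text
time: 40.88
ee_pos: [0.5204, 0.0541, 0.2489]
tool_rot: [-2.014, 2.409, -0.002]
wrist_force: [-0.2, -0.6, -0.7]
grip_width: 0.0827
```

```bash
python3 ck.py k4
python3 - <<'E'
from h import *
p=read_camera('side');o=ortho(p,.50,.36,.02,.15,.0005,fish=False);cv2.imwrite('pics/od2.png',o)
E
```

```text
40.9333 [0.5198 0.0541 0.2475] -100.20391461325681 0.08664267890569693
```

View pics/k4.png

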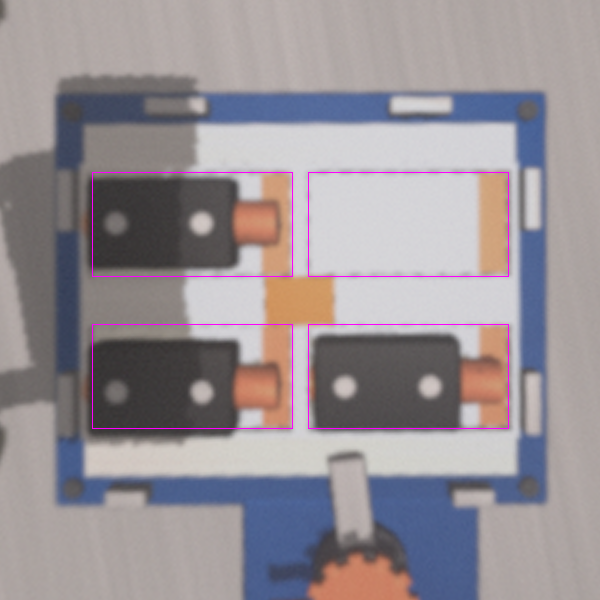

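View pics/od2.png

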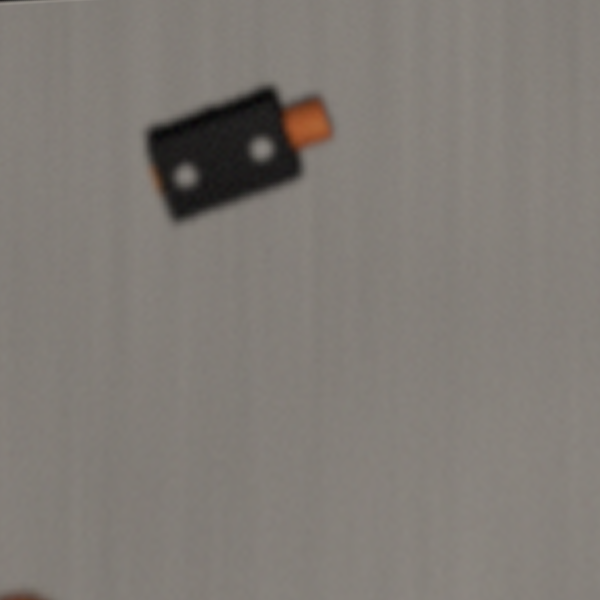

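Three casings are in place. Last one, D, near (0.471,0.435).

jog_arm(
  rows=[
    [[1,-0.009,0.068,0,0.043],[1,-0.009,0.068,0,0.043],[1,-0.009,0.068,0,0.043],[1,-0.009,0.068,0,0.043],[1,-0.009,0.068,0,0.043],[1,-0.009,0.068,0,0.043],[1,-0.009,0.068,0,0.043],[1,-0.009,0.068,0,0.043]],
  ],
)

```text
time: 41.65
ee_pos: [0.4831, 0.3274, 0.246]
tool_rot: [2.415, -2.006, -0.002]
wrist_force: [0.9, 1.1, -0.4]
grip_width: 0.0932
```

jog_arm(
  rows=[
    [[1,-0.009,0.068,0,0.043],[1,-0.009,0.068,0,0.043],[1,-0.009,0.068,0,0.043],[1,0,0,0,0],[1,0,0,0,0],[1,0,0,0,0]],
  ],
)

```text
time: 42.15
ee_pos: [0.4704, 0.4273, 0.2462]
tool_rot: [2.542, -1.842, -0.001]
wrist_force: [-0.6, 0.2, 0.5]
grip_width: 0.0932
```

```bash
python3 look.py d1 .47 .43
```

```text
42.2 [0.4707 0.427  0.2467] yaw -71.9 gw 0.09304006673531036
copper [0.5057 0.4461] 3977
block ctr [0.4641 0.4312] size mm [45.6 71.8] dir deg 20.2 mid [0.4735 0.4347]
```

View pics/d1.png

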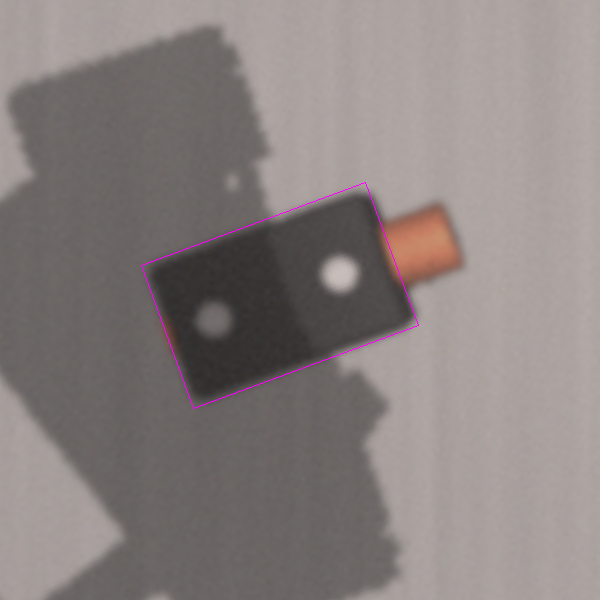

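View pics/d1f.png

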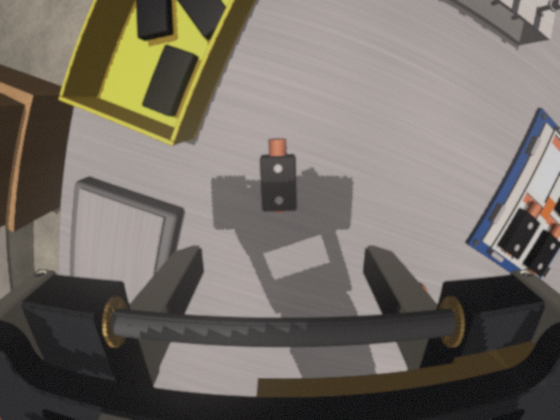

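Run:
```python
from h import *
np.set_printoptions(precision=3,suppress=True)
p=read_camera('wrist')
for uv in ((182,210),(85,180),(178,142),(62,98),(197,130)):
    print(uv,[at_z(p,*uv,z,True) for z in (0,.05,.1)])
q=read_camera('scene')
for uv in ((400,107),(362,85),(480,172),(428,125)): print(uv,[at_z(q,*uv,z) for z in (0,.05,.1)])
```

```text
(182, 210) [array([0.384, 0.544, 0.   ]), array([0.403, 0.533, 0.05 ]), array([0.423, 0.522, 0.1  ])]
(85, 180) [array([0.38 , 0.705, 0.   ]), array([0.4  , 0.675, 0.05 ]), array([0.42 , 0.644, 0.1  ])]
(178, 142) [array([0.473, 0.572, 0.   ]), array([0.482, 0.558, 0.05 ]), array([0.491, 0.543, 0.1  ])]
(62, 98) [array([0.489, 0.775, 0.   ]), array([0.496, 0.736, 0.05 ]), array([0.504, 0.697, 0.1  ])]
(197, 130) [array([0.495, 0.551, 0.   ]), array([0.501, 0.539, 0.05 ]), array([0.508, 0.528, 0.1  ])]
(400, 107) [array([0.373, 0.567, 0.   ]), array([0.412, 0.512, 0.05 ]), array([0.452, 0.458, 0.1  ])]
(362, 85) [array([0.222, 0.544, 0.   ]), array([0.27 , 0.491, 0.05 ]), array([0.319, 0.438, 0.1  ])]
(480, 172) [array([0.693, 0.55 , 0.   ]), array([0.714, 0.496, 0.05 ]), array([0.735, 0.443, 0.1  ])]
(428, 125) [array([0.48 , 0.576, 0.   ]), array([0.513, 0.521, 0.05 ]), array([0.547, 0.466, 0.1  ])]
```

jog_arm(
  rows=[
    [[1,0.006,0.015,-0.06,0.035],[1,0,0,-0.075,0],[1,0,0,-0.075,0],[1,0,0,-0.075,0],[1,0,0,-0.075,0],[1,0,0,-0.06,0],[1,0,0,-0.03,0],[1,0,0,-0.02,0]],
  ],
)

```text
time: 42.97
ee_pos: [0.4732, 0.434, 0.0104]
tool_rot: [2.574, -1.796, -0.001]
wrist_force: [-0.4, -0.7, 0.7]
grip_width: 0.0931
```

jog_arm(
  rows=[
    [[1,0,0,0,0],[1,0,0,0,0],[0,0,0,0,0],[0,0,0,0,0],[0,0,0,0,0],[0,0,0,0,0],[0,0,0,0,0],[0,0,0,0,0]],
  ],
)

```text
time: 43.63
ee_pos: [0.4737, 0.4356, 0.0129]
tool_rot: [-2.578, 1.795, -0.0]
wrist_force: [0.2, 0.1, -0.0]
grip_width: 0.0577
```

jog_arm(
  rows=[
    [[0,0,0,0,0],[0,0,0,0,0],[0,0,0,0,0],[0,0,0,0,0]],
  ],
)

```text
time: 43.97
ee_pos: [0.4737, 0.4356, 0.0126]
tool_rot: [2.578, -1.796, 0.0]
wrist_force: [0.3, -0.1, 1.0]
grip_width: 0.0436
```

jog_arm(
  rows=[
    [[0,0,0,0.02,0],[0,0,0,0.05,0],[0,0,0,0.06,0],[0,0,0,0.06,0],[0,0,0,0.0,0],[0,0,0,0,0]],
  ],
)

```text
time: 44.47
ee_pos: [0.4743, 0.4361, 0.1097]
tool_rot: [-2.575, 1.794, -0.001]
wrist_force: [-1.4, 0.5, -2.3]
grip_width: 0.0437
```

```bash
python3 pl.py 54 38 0 w25
```

```text
44.4667 [0.4743 0.4361 0.1097] yaw -69.72 gw 0.04369887674442758 F [-1.4343  0.486  -2.3359]
target [0.6294 0.0344] units [ 0.3101 -0.8034] twist deg -30.48
```

View pics/w25.png

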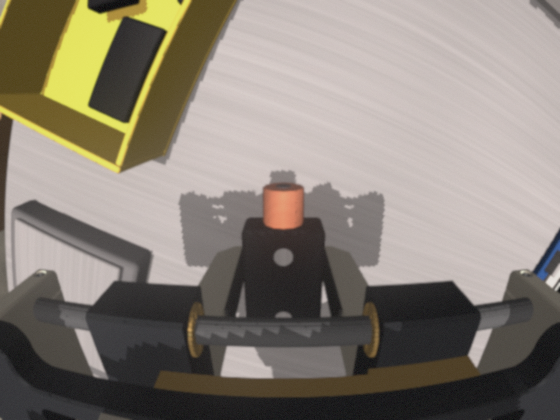

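jog_arm(
  rows=[
    [[0,0.024,-0.062,0,-0.039],[0,0.024,-0.062,0,-0.039],[0,0.024,-0.062,0,-0.039],[0,0.024,-0.062,0,-0.039],[0,0.024,-0.062,0,-0.039],[0,0.024,-0.062,0,-0.039],[0,0.024,-0.062,0,-0.039],[0,0.024,-0.062,0,-0.039]],
  ],
)

```text
time: 45.18
ee_pos: [0.5691, 0.1858, 0.106]
tool_rot: [2.247, -2.192, -0.002]
wrist_force: [0.6, 0.6, -1.6]
grip_width: 0.0437
```

jog_arm(
  rows=[
    [[0,0.024,-0.062,0,-0.039],[0,0.024,-0.062,0,-0.039],[0,0.024,-0.062,0,-0.039],[0,0.024,-0.062,0,-0.039],[0,0.02,-0.06,0,-0.04],[0,0,0,-0.02,0],[0,0,0,0,0],[0,0,0,0,0]],
  ],
)

```text
time: 45.85
ee_pos: [0.6264, 0.034, 0.0959]
tool_rot: [2.014, -2.408, -0.004]
wrist_force: [0.1, 0.1, -2.2]
grip_width: 0.0438
```

```bash
python3 pl.py 54 38 0 w26
```

```text
45.85 [0.6264 0.034  0.0959] yaw -100.19 gw 0.04384817234236553 F [ 0.0994  0.146  -2.2256]
target [0.6294 0.0344] units [0.0059 0.0009] twist deg -0.01
```

View pics/w26.png

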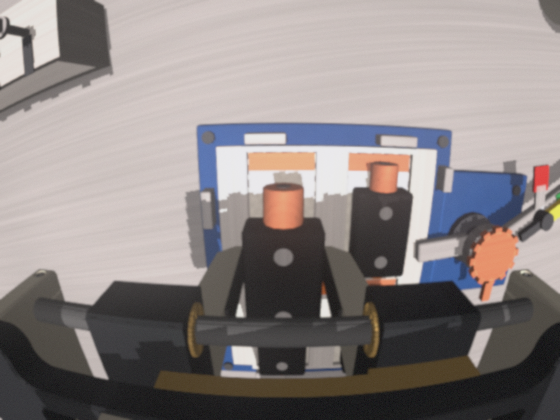

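jog_arm(
  rows=[
    [[0,0.004,0.001,-0.05,0],[0,0,0,-0.05,0],[0,0,0,-0.02,0],[0,0,0,-0.007,0],[0,0,0,-0.002,0],[0,0,0,0,0]],
  ],
)

```text
time: 46.4
ee_pos: [0.6302, 0.0345, 0.034]
tool_rot: [-2.015, 2.409, -0.001]
wrist_force: [0.2, -0.6, -0.3]
grip_width: 0.0434
```

jog_arm(
  rows=[
    [[0,0,0,-0.002,0],[0,0,0,-0.002,0],[0,0,0,0,0]],
  ],
)

```text
time: 46.65
ee_pos: [0.63, 0.0341, 0.0317]
tool_rot: [-2.015, 2.41, -0.001]
wrist_force: [-0.1, -0.2, -2.6]
grip_width: 0.0434
```

```bash
python3 pl.py 54 38 0 w27
```

```text
46.65 [0.63   0.0341 0.0317] yaw -100.2 gw 0.04341547105429707 F [-0.0948 -0.205  -2.5816]
target [0.6294 0.0344] units [-0.0012  0.0007] twist deg 0.0
```

View pics/w27.png

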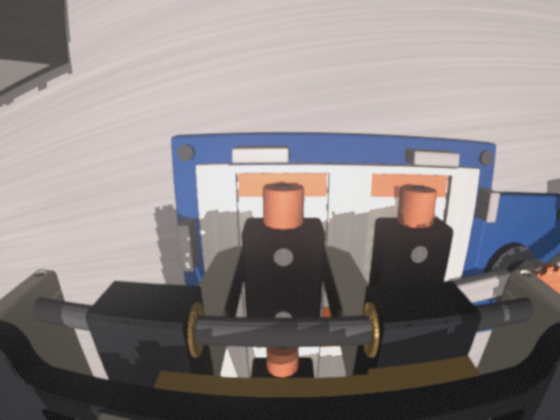

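Aligned with the pocket. Final 1–2 mm down, then release.

jog_arm(
  rows=[
    [[0,0,0,-0.002,0],[0,0,0,-0.002,0],[0,0,0,0,0]],
  ],
)

```text
time: 46.95
ee_pos: [0.63, 0.0341, 0.0306]
tool_rot: [-2.015, 2.41, -0.001]
wrist_force: [-5.0, -0.4, 12.7]
grip_width: 0.0435
```

jog_arm(
  rows=[
    [[0.58,0,0,0,0],[0.58,0,0,0,0],[0.58,0,0,0,0],[0.58,0,0,0.01,0],[0.58,0,0,0.03,0],[0.58,0,0,0.07,0],[0.58,0,0,0.08,0],[0.58,0,0,0.08,0]],
  ],
)

```text
time: 47.62
ee_pos: [0.6292, 0.0341, 0.1656]
tool_rot: [2.015, -2.409, -0.001]
wrist_force: [0.2, -0.6, -0.2]
grip_width: 0.054
```

jog_arm(
  rows=[
    [[1,-0.06,0,0.08,0],[1,-0.06,-0.02,0.08,0],[1,-0.06,-0.02,0.04,0],[1,-0.04,0,0,0],[1,0,0,0,0],[1,0,0,0,0]],
  ],
)

```text
time: 48.12
ee_pos: [0.5299, 0.0158, 0.251]
tool_rot: [-2.014, 2.41, -0.001]
wrist_force: [0.1, 0.8, 0.8]
grip_width: 0.0892
```

```bash
python3 ck.py k5
python3 - <<'E'
from h import *
p=read_camera('scene');save(p,'s28')
im=cv2.resize(p['frame'],None,fx=4,fy=4,interpolation=cv2.INTER_CUBIC);cv2.imwrite('pics/s28c.png',im[4*170:4*310,4*170:4*365])
p=read_camera('side')
im=cv2.resize(p['frame'],None,fx=4,fy=4,interpolation=cv2.INTER_CUBIC);cv2.imwrite('pics/d28c.png',im[4*120:4*265,4*180:4*350])
E
```

```text
48.1667 [0.5305 0.0159 0.2505] -100.20529886863008 0.09122895795422588
```

View pics/k5.png

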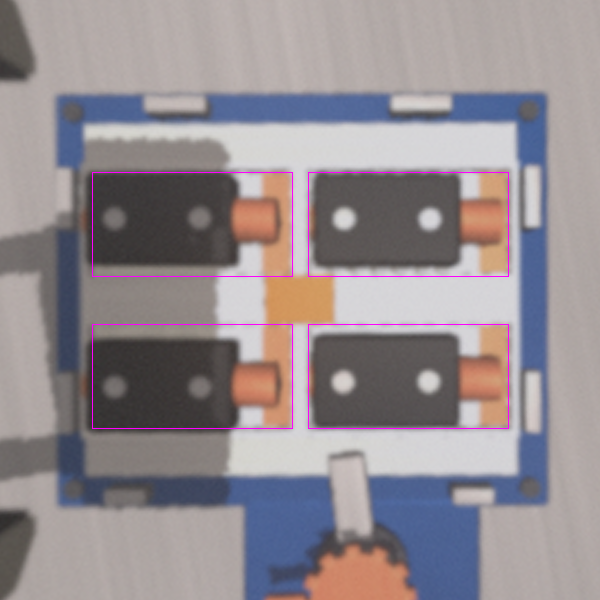

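View pics/s28c.png

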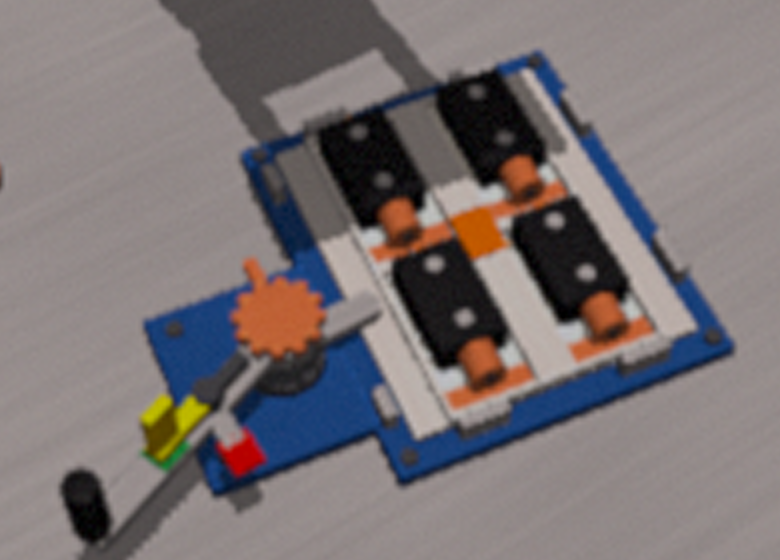

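View pics/d28c.png

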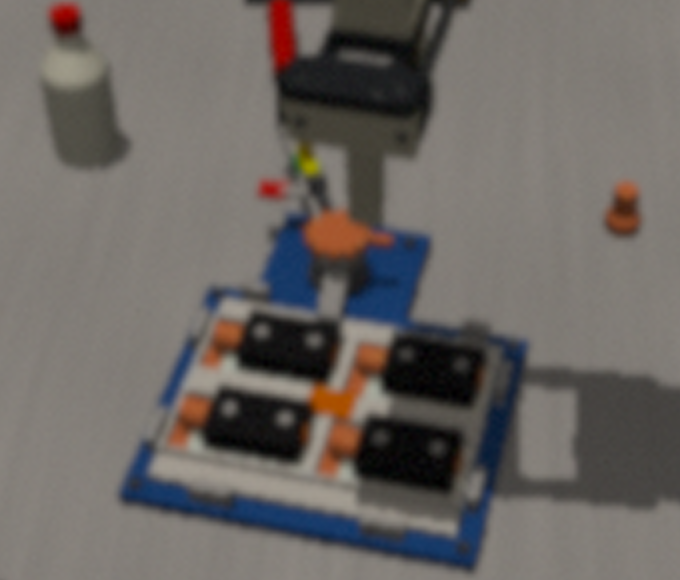

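View pics/s28.png

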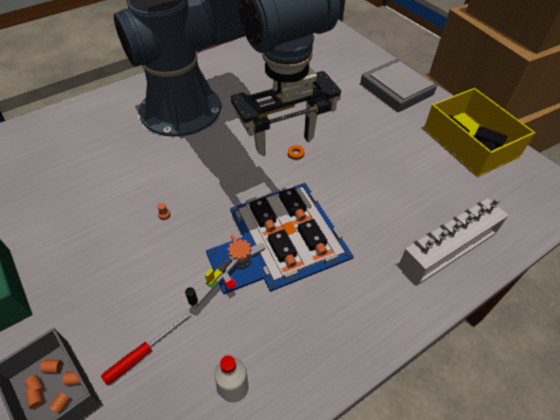

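All four casings lie in their pockets with the nuts on the copper ends. The clamp arm is across the rim, the pawl is in line over the green patch, the handle is parked and the gripper is clear. Handing in.

Run:
```python
from h import *
print(finish_job()); print(get_state()['time'])
```

```text
the job is handed in; nothing more can be done
None
the job is handed in; nothing more can be done
```

The job is done and handed in at about 48 s of robot time, in the order asked.

- **Tray:** I pressed it home on the pad with 33 N. The pad ended at about 24 mm, and the rims matched the home height in the wrist picture.
- **Pawl and clamp:** I flipped the pawl in line with the handle. I then swung the handle by its post until the arm was at its stop. The arm turned about 1.1 rad and the post force rose to 20 N.
- **Handle:** I swung it back until it pressed hard on its parked stop. In the last pictures the pawl was still at tighten and the arm still across the tray's rim.
- **Casings:** There were four, one now in each pocket with its nut on the copper end. All four bottomed at about 18 mm, and in the final pictures they lie flat inside the pocket outlines. The spare nut, grommet and screwdriver were not touched.

Two checks did not fully agree:
- **Casing in pocket 3:** My first estimate of the tray was about 3 mm off in y. I corrected it after that first placing, so this casing sits about 2.5–3 mm off centre, still inside its pocket.
- **Handle at park:** It now reads about 4° further anticlockwise than I measured at the start. It met a firm stop there, so I take that as parked.

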